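Take the pattern roller out of the carving stand and store it upright

ROBOT

A 6-joint arm with a two-finger parallel gripper is mounted at the origin on the work surface. World frame = base frame: x ahead of the robot, y to its left, z up, the work surface at z = 0. Lengths are in m, angles in rad, forces in N, time in s.
With the tool pointing down it reaches from about 0.3 to 0.775 m from the base axis. Payload 14.6 kg.
Tool frame: the origin (TCP) lies at the very end of the fingers, on their centre line; the grasp point (between the pads) lies 19 mm behind it; z points along the fingers, y is the direction in which the jaws open and shut (so a half turn about z gives the same grasp; the last joint's range is limited). The gripper opens to 94 mm and grips with 3 to 60 N. Pads are 16 mm wide; open, the fingers measure 119 mm over their backs; the gripper's body (75 mm by 177 mm) begins 78 mm behind the grasp point.
Start: joints at [-1.384, 0.3, 1.521, -0, 1.321, -0.067], TCP at [0.138, -0.532, 0.205] pointing down, gripper open.
Joint ranges: [-3.03, 3.03], [-0.79, 2.21], [0.23, 2.52], [-1.04, 4.18], [0, 3.07], [-2.55, 2.55]. Speed limits (rad/s): [2.22, 2.22, 2.57, 3.14, 3.14, 3.14].

INTERFACE

Orientations are given as [roll, pitch, yaw] about the fixed x, y, z axes, in that order (R = Rz(yaw) Ry(pitch) Rx(roll)).
In Python, from station import status, camera, ctrl gives the robot as it stands. The module is installed in compiled form; this text tells all that it offers.
- The arm moves only by the shell command python3 -m jog 'ROWS' [FORCE]. ROWS is JSON, a list of rows, each a list of 7 numbers: the shift along the tool's x, y, z each as a share of 1000 mm, from -1 to 1, then the turn, a rotation vector about the tool's x, y, z each as a share of pi/2 rad, from -1 to 1, then the opening, from -1 (shut) to 1 (fully open), so that 0 is half open. A call has 1 to 20 rows; each row is the pose to reach, as a shift and turn from the pose measured when the call began, along the tool's axes at that moment; what a row does not reach only later rows make up. A row lasts 1/10 s, in which the tool goes at most 50 mm and 8.59 degrees, less where a joint would pass 70% of its speed; a pose out of reach is approached as far as the arm can. A call with a number of a shift or a turn outside -1 to 1 is refused whole. A call with a gripper value outside its range is refused whole. The fingers move at their own pace and stop on an object; FORCE is the grip in N (left out, the last holds). Time passes only in rows, so rows that repeat a pose let the fingers close. It gives the time, the measured TCP pose, the force and the opening at its end, in the units of the state.
- status.get_obs(): the state, without advancing time (a new reading comes with each control period).
- camera(name): name is "scene" or "side" or "wrist"; returns a dict with "image" (384x512x3 uint8, red, green, blue), "fx", "fy", "cx", "cy" (pixels), "k1" (the pictures are not rectified: a ray, as slopes to the right and down, at radius r is drawn at 1 + k1 r^2 times it, then the intrinsics apply), "world_from_camera" (4x4, takes a point from camera to world coordinates). Camera axes: x right, y down, z forward; pixel columns grow to the right and rows downward; lengths in m; the calibration is good to about 2 mm. A picture is of the moment at which its call begins. There is no depth.
- ctrl.hand_in(): hands the job in, once; it reports no verdict.
The state is a dict: "time_s": time; "qpos": joint angles; "joint_vel": joint speeds; "tau": joint torques, N m; "ee_pos": TCP position; "eef_rot": TCP orientation; "force": force on the tool from outside, world axes, zero at the start; "moment": the same for the moment, N m; "grip_width": finger opening in m.
Only numpy, scipy, OpenCV 4.12 (cv2) and the standard library are available. Lean on these libraries where they do the work, as an engineer would, in place of code of your own. Each camera call takes 0.05 s, during which the arm holds its last target.

TASK

The pattern roller is carved: flip the stand's cam lever fully open, then draw the roller forward and lower it out of the open-ended slots. Lay it lengthwise and centred along the two wooden strips on the white board and let go, then take it again another way and stand it upright in the stoneware crock, lowering it gently. Leave the lever open and the bowl, jar and clay spoon where they are.

Things in the scene. Friction and masses are not known exactly. Their poses are not given: they have to be found in the camera images.
- stand: Fixed grey steel carving stand. Origin: centre of its base's underside; x to its back (open front faces -x), y along the roller, z up. Base 170 x 200 x 8 mm (x, y, z). Two upright cheeks 10 mm thick, inner faces at y = -73 and +73 mm, 148 mm tall, x -45 to +50 mm; nothing joins them above the base. Each has a hook-shaped slot for the axle, open at the bottom.
- seat (a point): Where the roller's centre is when seated, 115 mm above the table; axes as the stand's. From here (x, z): the 12 mm axle lies on a ledge with top at z = -6 mm, a wall behind it at x = +8 mm; a lip 3 mm high stands on the ledge, x = -11 to -7 mm; the slot's roof is at z = +13 mm. So raise the roller about 5 mm to draw it forward (-x) off the ledge.
- slot_leg (a point): Point 20 mm in front (-x) of the seat, same height: middle of the slot's upright leg, which is 18 mm wide (9 mm either side in x), runs straight down and is open at the bottom. Behind it is the ledge (underside 28 mm below this point), before it a front hook 16 mm thick (lower end 30 mm below this point).
- slot_exit (a point): Point 46 mm below slot_leg: with its centre lowered to here the roller's axle is clear below the slots and can go free forward (-x) under the front hooks; 30 mm and more forward of here it is clear of them.
- cam_lever (a joint): Cam lever's angle, rad: 0 closed (cam hangs in front of the axle's end), stop at 2.1, fully open. Opening swings the handle from the front (-x of the stand) up and over to the back, turning about the stand's +y axis. Friction of about 0.12 N m keeps it where it is left.
- lever_pivot (a point): Pivot of the cam lever, on the outer side of the stand's -y cheek, 139 mm above the table; axes as the stand's. The hinge line runs along the stand's y.
- lever_grip (a point): Middle of the lever's black handle, 72 mm from the pivot. Handle: bar 12 x 12 mm, 42 mm long, at right angles to the stand's y. At joint 0 it points to the front and 15 degrees above level from the pivot; at joint q it is 15 degrees + q above the front (-x) direction.
- roller_center (a point): Centre of the loose roller: wooden barrel 44 mm in diameter and 140 mm long, steel axle 12 mm in diameter sticking out 25 mm at both ends, 190 mm over all, about 0.22 kg. Its y axis runs along the axle; both ends are alike. It starts in the stand's slots.
- rest: Fixed white board, 220 x 100 x 6 mm (x, y, z), with two wooden strips along its x axis, each 100 long, 8 wide and 20 mm high, centre lines 17 mm either side of the middle. Origin: centre of the board's underside. A roller laid along x in the groove between the strips has its centre 43.7 mm above the table and stays there; its ends overhang the strips.
- crock: Fixed heavy terracotta-coloured stoneware crock, round and open at the top: 92 mm tall, outer diameter 72 mm, inner diameter about 60 to 62 mm, inner floor 6 mm above the table. Origin: centre of its underside. A roller standing in it has its centre about 101 mm above the table and its upper half stands out.
- crock_mouth (a point): Centre of the crock's mouth, at rim height 92 mm.
- bowl: Loose white ceramic bowl, 90 mm in diameter, 50 mm high; leave it alone. Origin under its centre.
- jar: Loose glass jar with white cap, 60 mm in diameter, 85 mm high; leave it alone. Origin under its centre.
- spoon: Loose grey clay spoon lying flat, about 127 mm long, 12 mm thick; leave it alone. Origin near the bowl end, on its underside.
There are look-alikes about, which are no part of the job. Of the things that look like the part that bears roller_center, the smaller one is meant. What is shaped like the rest but black is not meant.

How it is judged:
On the way, in this order (a step that is already met when the one before it is completed fails the run):
1. the cam lever is flipped open (beyond 1.6 rad) with the roller still in its seat (within 12 mm) (value of joint cam_lever above 1.6 rad and distance between roller_center and seat below 0.012 m), for 0.2 s.
2. the roller lies along the groove between the two strips (centre within 35 mm of the board's middle lengthwise, 8 mm across, 5 mm in height, within 0.12 rad), let go and still (x of roller_center in the frame of rest between -0.035 and 0.035 m and y of roller_center in the frame of rest between -0.008 and 0.008 m and z of roller_center in the frame of rest between 0.0387 and 0.0487 m and angle between the y axis of roller_center and the x axis of rest, either way round below 0.12 rad and contact force between the fingers and roller below 0.1 N and linear speed of roller below 0.03 m/s), for 0.2 s.
At the end, for the whole second after the job is handed in: The roller stands on end in the crock, either end up: its centre within 30 mm of the crock's axis and 85 to 115 mm above the crock's underside, its axis within 0.35 rad of vertical, still and released; the cam lever is open beyond 1.6 rad (horizontal distance between roller_center and crock below 0.03 m and z of roller_center in the frame of crock between 0.085 and 0.115 m and angle between the y axis of roller_center and the z axis of crock, either way round below 0.35 rad and linear speed of roller below 0.02 m/s and value of joint cam_lever above 1.6 rad); the robot touches nothing.
It fails at once if the bowl, jar or spoon is moved more than 30 mm (distance of any of bowl, jar, spoon from where it was at the start of the episode above 0.03 m).
It fails at once if the roller is dropped into or strikes the crock (touching it at more than 0.7 m/s) (contact force between roller and crock above 0.5 N and linear speed of roller above 0.7 m/s).
It also fails if it takes over 72 s, if anything falls off the work surface, if the arm or the gripper's body presses on something with over 40 N, if the wrist force passes 120 N, or if a joint passes its speed limit or range.

## Working session

There is one attempt and no reset: what is moved stays moved. The work goes in short steps, Python scripts to look and compute and a shell command to move; the robot and the scene stay as the last step left them, time stands still between calls to the robot, and variables do not carry over. Pictures are saved under pics/ and viewed, and the job is handed in when it is done.

```bash
ls; mkdir -p pics
python3 - <<'E'
from station import status,camera
import cv2
o=status.get_obs()
for k,v in o.items(): print(k,v)
for n in("scene","side","wrist"):
    c=camera(n); cv2.imwrite(f"pics/{n}0.png",cv2.resize(c["image"][:,:,::-1],(800,600),interpolation=cv2.INTER_CUBIC))
    print(n,c["fx"],c["fy"],c["cx"],c["cy"],c["k1"]);print(c["world_from_camera"])
E
```

```text
pics
time_s 0.0
qpos [-1.38360848e+00  3.00488494e-01  1.52156138e+00  1.36327218e-05
  1.32070316e+00 -6.66294031e-02]
joint_vel [ 1.31834966e-03  1.11970986e-03 -1.10801308e-05  2.09529651e-04
 -1.97472786e-03  7.04174883e-04]
tau [-3.38889868e-04 -5.31804729e+01 -3.52741456e+01  7.06728618e-02
  2.43513932e-02 -9.86362625e-05]
ee_pos [ 0.13804267 -0.53213055  0.20488513]
eef_rot [-3.14043573e+00 -9.04331664e-05  2.53813818e-01]
force [ 0.9518855   0.41909876 -0.20825853]
moment [ 0.01474145 -0.00214759  0.00291227]
grip_width 0.09421912748471108
scene 352.1160124694087 352.1160124694087 253.62559276158422 189.2658963954321 -0.048223337999063025
[[-0.31641574  0.82136001 -0.47460385  0.94686086]
 [ 0.94858755  0.26978085 -0.16552928  0.13239106]
 [-0.0079201  -0.50257938 -0.86449479  0.91128574]
 [ 0.          0.          0.          1.        ]]
side 366.3944063344228 366.3944063344228 250.08697040175934 195.64520830441285 0.01695780013489925
[[ 0.98242996 -0.11253093  0.14888979  0.34671791]
 [-0.18661036 -0.60434906  0.77455715 -0.82015319]
 [ 0.00281976 -0.78873253 -0.61473006  0.73043039]
 [ 0.          0.          0.          1.        ]]
wrist 317.7512744759734 317.7512744759734 251.7892511509302 187.6417183320802 -0.05515172883991616
[[ 2.50492437e-01 -9.33771900e-01 -2.55584778e-01  2.12803540e-01]
 [-9.68118518e-01 -2.41679652e-01 -6.58595532e-02 -5.13846546e-01]
 [-2.71840008e-04  2.63933676e-01 -9.64540793e-01  3.84369492e-01]
 [ 0.00000000e+00  0.00000000e+00  0.00000000e+00  1.00000000e+00]]
```

View pics/scene0.png

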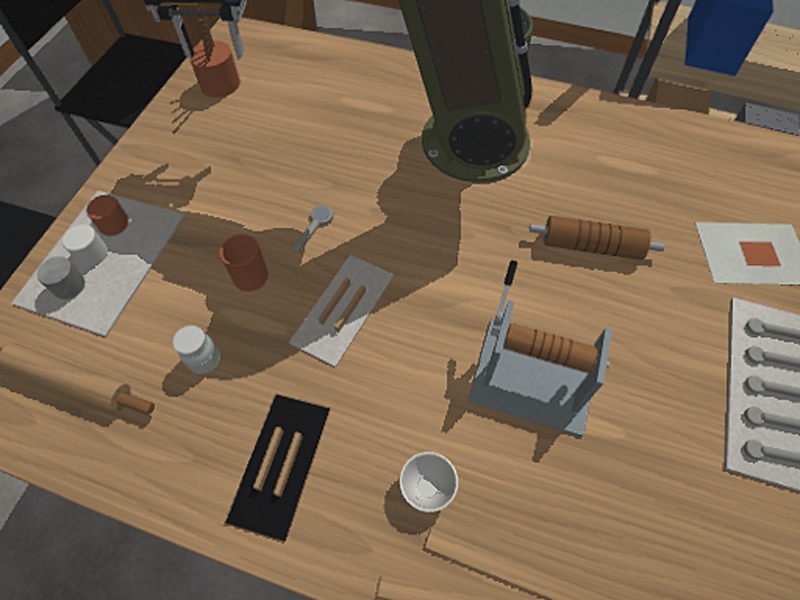

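View pics/side0.png

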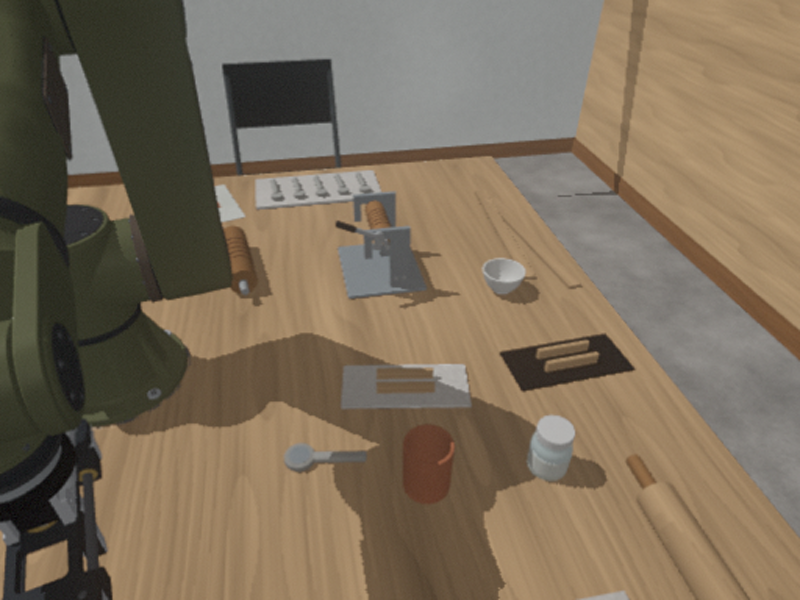

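View pics/wrist0.png

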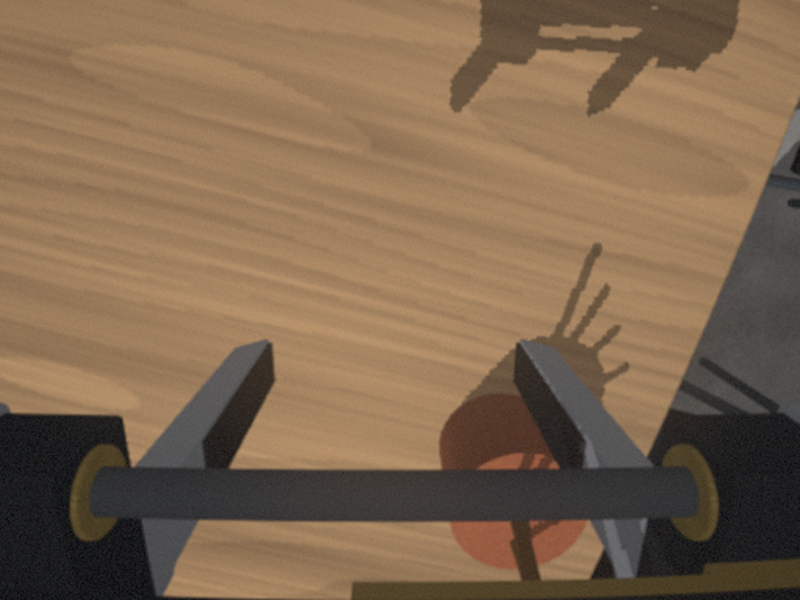

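The scene picture shows the following, in 800x600 pixels:
- **Stand:** about (540,370), lever handle at (510,275). The roller in it is the smaller one. The loose, bigger carved roller at (597,237) and the rolling pin at (70,385) are look-alikes.
- **Rest:** white board at (342,310). The black one at (278,467) is not meant.
- **Crock:** (243,262). The small red pot on the tray at (107,213) and the tool pot at (215,68) are look-alikes.
- **To leave alone:** jar (197,350), bowl (428,482), spoon (315,225).

Next I'll make helpers and enlarged crops.

```bash
cat > h.py <<'E'
import numpy as np,cv2
from station import status,camera
from scipy.spatial.transform import Rotation as Rn
from scipy.optimize import least_squares
def proj(c,P):
    P=np.atleast_2d(P).astype(float);T=np.linalg.inv(c["world_from_camera"])
    q=P@T[:3,:3].T+T[:3,3];s=q[:,:2]/q[:,2:];r2=(s**2).sum(1,keepdims=True)
    s=s*(1+c["k1"]*r2);return s*[c["fx"],c["fy"]]+[c["cx"],c["cy"]]
def ray(c,uv):
    s=(np.array(uv,float)-[c["cx"],c["cy"]])/[c["fx"],c["fy"]];t=s.copy()
    for _ in range(20): t=s/(1+c["k1"]*(t@t))
    W=c["world_from_camera"];return W[:3,3],W[:3,:3]@np.array([t[0],t[1],1])
def onz(c,uv,z):
    o,d=ray(c,uv);return o+d*(z-o[2])/d[2]
def tri(cs,uvs):
    A=np.zeros((3,3));b=np.zeros(3)
    for c,uv in zip(cs,uvs):
        o,d=ray(c,uv);d/=np.linalg.norm(d);M=np.eye(3)-np.outer(d,d);A+=M;b+=M@o
    return np.linalg.solve(A,b)
def crop(c,x0,y0,w,h,name,k=None,pts=None,step=10):
    k=k or int(min(800/w,600/h));im=c["image"][y0:y0+h,x0:x0+w,::-1]
    im=cv2.resize(im,None,fx=k,fy=k,interpolation=cv2.INTER_CUBIC)
    for x in range(-(-x0//step)*step,x0+w,step):
        cv2.line(im,((x-x0)*k,0),((x-x0)*k,6),(0,255,255),1)
        if x%(2*step)==0:cv2.putText(im,str(x),((x-x0)*k,18),0,.4,(0,255,255),1)
    for y in range(-(-y0//step)*step,y0+h,step):
        cv2.line(im,(0,(y-y0)*k),(6,(y-y0)*k),(0,255,255),1)
        if y%(2*step)==0:cv2.putText(im,str(y),(8,(y-y0)*k+4),0,.4,(0,255,255),1)
    if pts is not None:
        for p in pts: cv2.circle(im,(int((p[0]-x0+.5)*k),int((p[1]-y0+.5)*k)),3,(255,0,255),1)
    cv2.imwrite("pics/"+name,im)
E
python3 - <<'E'
from h import *
s=camera("scene");d=camera("side")
crop(s,285,160,125,125,"c1.png",4);crop(d,205,110,80,90,"c2.png",6)
crop(s,130,135,130,110,"c3.png",5);crop(d,170,220,150,110,"c4.png",5)
E
```

```text
(no output)
```

View pics/c1.png

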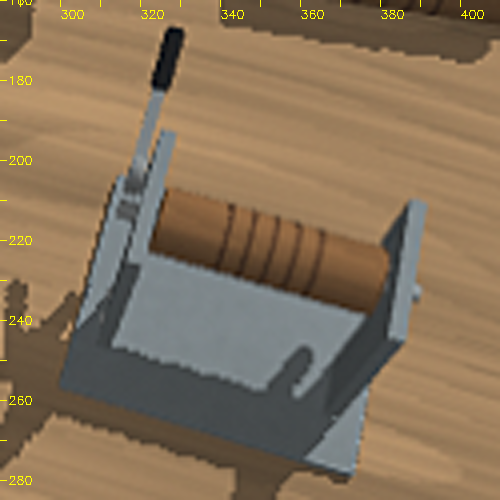

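View pics/c2.png

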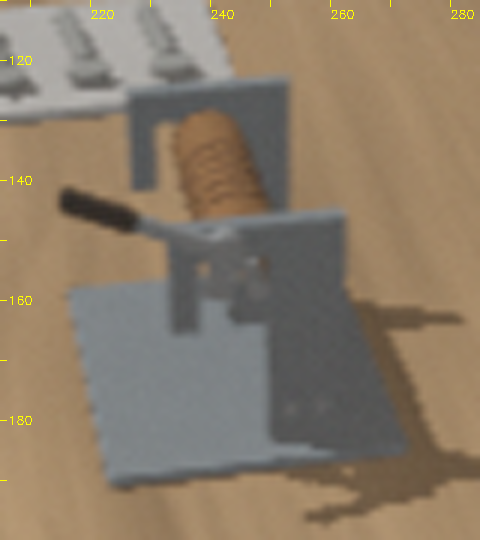

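View pics/c3.png

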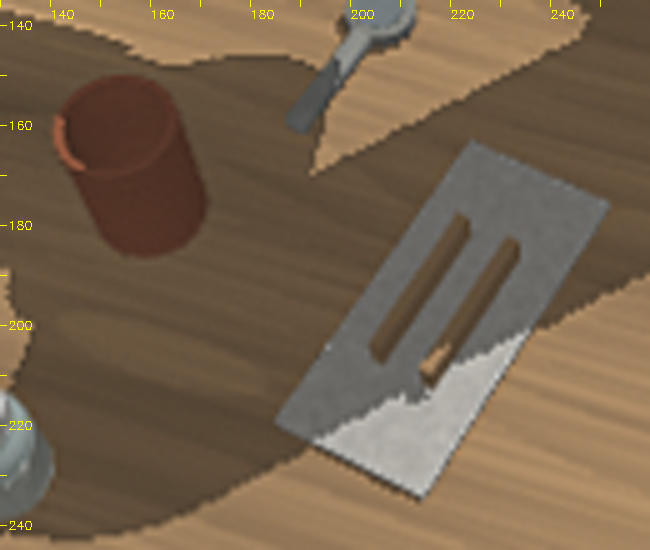

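View pics/c4.png

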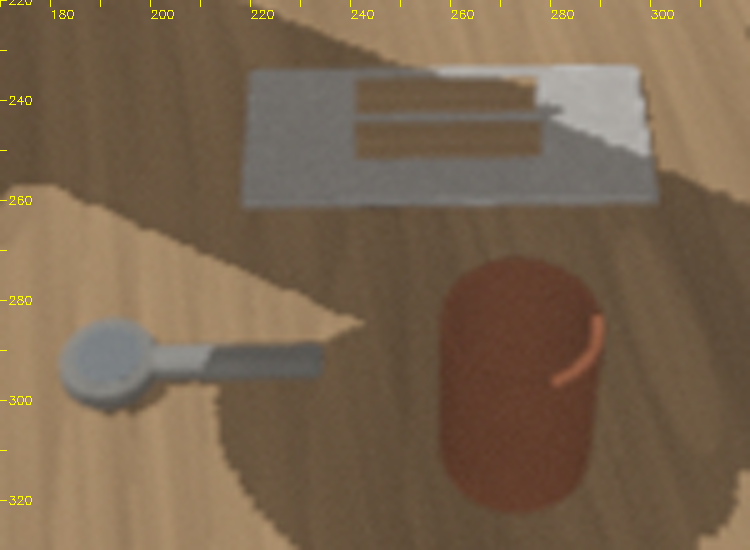

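```bash
cat > fit.py <<'E'
from h import *
s=camera("scene");d=camera("side")
C1=lambda x,y:(285+x/4-.5,160+y/4-.5)
C2=lambda x,y:(205+x/6-.5,110+y/6-.5)
C3=lambda x,y:(130+x/5-.5,135+y/5-.5)
C4=lambda x,y:(170+x/5-.5,220+y/5-.5)
def fit(obs,x0,name):
    def W(p,P): c,q=np.cos(p[2]),np.sin(p[2]); return np.array([p[0]+c*P[0]-q*P[1],p[1]+q*P[0]+c*P[1],P[2]])
    f=lambda p:np.concatenate([(proj(c,W(p,P))[0]-uv) for c,uv,P in obs])
    r=least_squares(f,x0,loss='soft_l1');print(name,r.x.round(4),r.fun.reshape(-1,2).round(1).tolist());return r.x,lambda P:W(r.x,P)
if __name__=="__main__":
    m=1e-3
    o=[(s,C1(62,385),(85*m,-100*m,8*m)),(s,C1(352,470),(85*m,100*m,8*m)),
     (d,C2(110,482),(-85*m,-100*m,8*m)),(d,C2(408,447),(85*m,-100*m,8*m)),(d,C2(70,288),(-85*m,100*m,8*m)),
     (s,C1(413,200),(-45*m,73*m,.148)),(s,C1(427,205),(-45*m,83*m,.148)),(s,C1(405,342),(50*m,83*m,.148)),(s,C1(388,337),(50*m,73*m,.148)),
     (d,C2(345,209),(50*m,-83*m,.148)),(d,C2(128,88),(-45*m,83*m,.148)),(d,C2(288,78),(50*m,83*m,.148))]
    p,W=fit(o,[.55,.3,0],"stand")
    pts=[W((x*m,y*m,z*m)) for x,y,z in [(85,-100,8),(85,100,8),(-85,-100,8),(-85,100,8),(-45,73,148),(50,73,148),(-45,-73,148),(50,-73,148),(-45,83,148),(50,83,148),(-45,-83,148),(50,-83,148)]]
    S=W((0,0,.115));print("guess seat (x unknown)",S)
    crop(s,285,160,125,125,"f1.png",4,proj(s,pts));crop(d,205,110,80,90,"f2.png",6,proj(d,pts))
    o=[(s,C3(472,142),(-.11,-.05,.006)),(s,C3(608,206),(-.11,.05,.006)),(s,C3(275,420),(.11,-.05,.006)),(s,C3(420,495),(.11,.05,.006)),
     (d,C4(249,70),(-.11,.05,.006)),(d,C4(243,207),(-.11,-.05,.006)),(d,C4(640,68),(.11,.05,.006)),(d,C4(658,201),(.11,-.05,.006))]
    p,W=fit(o,[.5,0,0],"rest")
    # triangulated crock
    th=np.linspace(0,2*np.pi,40)
    def cr(p):
        e=[]
        # silhouettes rim/bases: extreme pixels
        rim=np.c_[p[0]+.036*np.cos(th),p[1]+.036*np.sin(th),0*th+.092];base=rim*[1,1,0]
        a=proj(s,rim);b=proj(s,base);e+=[a[:,1].min()-C3(0,74)[1],b[:,1].max()-C3(0,257)[1],a[:,0].min()-C3(54,0)[0],b[:,0].max()-C3(208,0)[0]]
        a=proj(d,rim);b=proj(d,base);e+=[a[:,1].min()-C4(0,256)[1],b[:,1].max()-C4(0,514)[1],a[:,0].min()-C4(440,0)[0],a[:,0].max()-C4(604,0)[0],b[:,0].min()-C4(440,0)[0],b[:,0].max()-C4(588,0)[0]]
        return np.array(e)
    r=least_squares(cr,[.5,-.2]);print("crock",r.x.round(4),r.fun.round(1))
E
python3 fit.py
```

```text
stand [ 0.5237  0.2402 -0.0059] [[-1.1, -0.1], [0.7, 1.8], [-0.6, -0.6], [0.2, -0.2], [-0.6, -0.3], [-0.4, -0.4], [0.2, -0.5], [0.0, 0.2], [-0.0, 0.2], [0.4, 1.3], [-0.4, -0.1], [0.0, -0.6]]
guess seat (x unknown) [0.52374578 0.24017181 0.115     ]
rest [ 0.5042 -0.1315 -0.1756] [[-0.6, -0.6], [0.3, -0.6], [-0.9, 0.1], [-0.1, 0.6], [0.3, -0.0], [-0.5, -0.9], [-0.5, -0.1], [0.2, -0.3]]
crock [ 0.4941 -0.3294] [ 0.1  0.9 -0.4  0.7 -0.1  0.6 -0.3  0.2 -0.9  0.6]
```

Run:
```python
from fit import *
p=[.5237,.2402,-.0059];R=lambda v:(np.array(v)-[p[0],p[1],0])@np.array([[np.cos(p[2]),-np.sin(p[2]),0],[np.sin(p[2]),np.cos(p[2]),0],[0,0,1]])
for n,a,b in [("grip",(168,58),(98,210)),("tip",(177,28),(60,198)),("inner",(158,90),(137,221))]:
    t=tri([s,d],[C1(*a),C2(*b)]);print(n,t.round(4),R(t).round(4))
t=onz(s,C1(418,292),.115);print("axle+",R(t).round(4))
t=onz(d,C2(262,262),.115);print("axle-",R(t).round(4))
# predicted roller points
m=1e-3
W=lambda x,y,z:np.array([p[0]+x*np.cos(p[2])-y*np.sin(p[2]),p[1]+x*np.sin(p[2])+y*np.cos(p[2]),z])
pts=[W(0,.07*sg+0,.115+.022*0)+np.array([.022*np.cos(a),0,.022*np.sin(a)]) for sg in(-1,1) for a in np.linspace(0,6.28,16)]
pts+=[W(0,.095,.115),W(0,-.095,.115)]
for x in(-45,50):
  for y in(73,83,-73,-83): pts.append(W(x*m,y*m,.148))
for x in(-85,85):
  for y in(-100,100): pts.append(W(x*m,y*m,.008))
crop(s,285,160,125,125,"f1.png",4,proj(s,pts));crop(d,205,110,80,90,"f2.png",6,proj(d,pts))
im=np.hstack([cv2.resize(cv2.imread("pics/f1.png"),(400,400)),cv2.resize(cv2.imread("pics/f2.png"),(400,450))[:400]]);cv2.imwrite("pics/f12.png",im)
```

```text
grip [0.442  0.1493 0.1705] [-0.0811 -0.0913  0.1705]
tip [0.4236 0.1498 0.1788] [-0.0995 -0.091   0.1788]
inner [0.4615 0.1488 0.1624] [-0.0616 -0.0918  0.1624]
axle+ [-0.0018  0.0939  0.115 ]
axle- [ 0.0078 -0.0659  0.115 ]
```

View pics/f1.png

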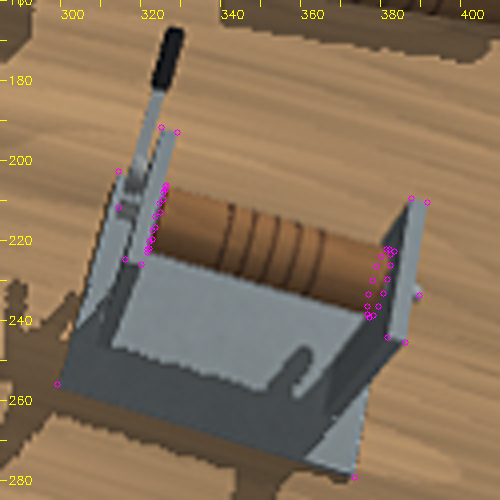

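View pics/f2.png

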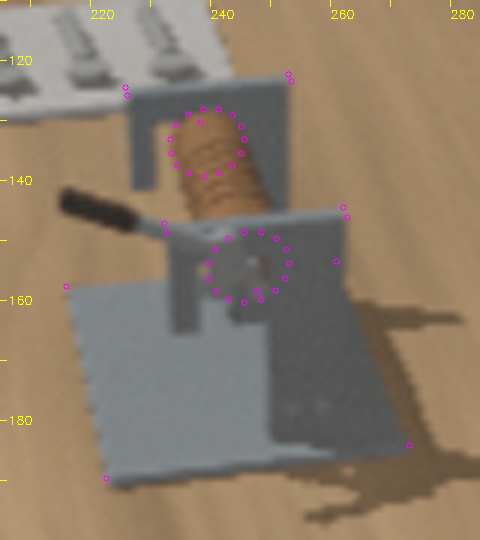

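```bash
cat > to.py <<'E'
from h import *
# usage: go(pos, R or (tool z dir, tool y dir))
def Rzy(z,y):
    z=np.array(z,float);z/=np.linalg.norm(z);y=np.array(y,float);y-=z*(y@z);y/=np.linalg.norm(y)
    return np.c_[np.cross(y,z),y,z]
def cur():
    o=status.get_obs();return np.array(o["ee_pos"]),Rn.from_euler("xyz",o["eef_rot"]).as_matrix(),o
def go(targets):
    p,R,o=cur();print("t",round(o["time_s"],2),"tcp",p.round(4),"z",R[:,2].round(3),"y",R[:,1].round(3),"q",np.round(o["qpos"],2),"F",np.round(o["force"],1),"w",round(o["grip_width"],4))
    for P,Rt in targets:
        if Rt is None: Rt=R
        d=R.T@(np.array(P)-p);w=Rn.from_matrix(R.T@Rt).as_rotvec()
        print("row",(d).round(4).tolist()+(w/(np.pi/2)).round(4).tolist(),"rows~",int(max(np.ceil(np.linalg.norm(d)/.05),np.ceil(np.degrees(np.linalg.norm(w))/8.59))))
E
python3 - <<'E'
from to import *
D=Rzy([0,0,-1],[0,-1,0])
go([([.40,-.25,.33],D),([.442,.1493,.26],D)])
E
```

```text
t 0.45 tcp [ 0.1381 -0.5323  0.2054] z [-0.  0. -1.] y [ 0.251 -0.968 -0.   ] q [-1.38  0.3   1.52 -0.    1.32 -0.07] F [-0.4 -0.9 -0.3] w 0.0943
row [0.3244, -0.2076, -0.1246, -0.0001, 0.0, 0.1616] rows~ 9
row [0.4653, -0.5835, -0.0545, -0.0001, 0.0, 0.1616] rows~ 15
```

```bash
python3 -m jog '[[0.324,-0.208,-0.125,0,0,0.1616,1],[0.324,-0.208,-0.125,0,0,0.1616,1],[0.324,-0.208,-0.125,0,0,0.1616,1],[0.324,-0.208,-0.125,0,0,0.1616,1],[0.324,-0.208,-0.125,0,0,0.1616,1],[0.324,-0.208,-0.125,0,0,0.1616,1],[0.324,-0.208,-0.125,0,0,0.1616,1],[0.465,-0.5835,-0.0545,0,0,0.1616,1],[0.465,-0.5835,-0.0545,0,0,0.1616,1],[0.465,-0.5835,-0.0545,0,0,0.1616,1],[0.465,-0.5835,-0.0545,0,0,0.1616,1],[0.465,-0.5835,-0.0545,0,0,0.1616,1],[0.465,-0.5835,-0.0545,0,0,0.1616,1],[0.465,-0.5835,-0.0545,0,0,0.1616,1],[0.465,-0.5835,-0.0545,0,0,0.1616,1],[0.465,-0.5835,-0.0545,0,0,0.1616,1],[0.465,-0.5835,-0.0545,0,0,0.1616,1],[0.465,-0.5835,-0.0545,0,0,0.1616,1],[0.465,-0.5835,-0.0545,0,0,0.1616,1],[0.465,-0.5835,-0.0545,0,0,0.1616,1]]' 10
python3 - <<'E'
from to import *
D=Rzy([0,0,-1],[0,-1,0])
go([([.442,.1493,.26],D),([.442,.1493,.1515],D)])
c=camera("wrist");crop(c,0,0,512,384,"w1.png",1,proj(c,[[.442,.1493,.1705]]),50)
E
```

```text
time_s: 2.45
ee_pos: [0.4418, 0.1481, 0.2603]
eef_rot: [-3.141, -0.001, -0.002]
force: [0.0, -0.2, 0.1]
grip_width: 0.0939
t 2.45 tcp [0.4418 0.1481 0.2603] z [ 0.001  0.    -1.   ] y [-0.002 -1.    -0.   ] q [0.24 0.07 1.67 0.   1.41 1.82] F [ 0.  -0.2  0.1] w 0.0939
row [0.0002, -0.0012, 0.0003, -0.0001, -0.0004, -0.0011] rows~ 1
row [0.0001, -0.0011, 0.1088, -0.0001, -0.0004, -0.0011] rows~ 3
```

View pics/w1.png

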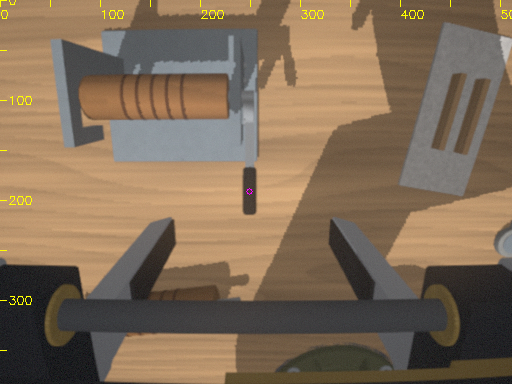

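The wrist view confirms the handle, at (250,190), lies under the computed grip point. I'll descend and close on it gently.

```bash
python3 -m jog '[[0,-0.001,0.04,0,0,0,-0.2],[0,-0.001,0.08,0,0,0,-0.2],[0,-0.001,0.108,0,0,0,-0.2],[0,-0.001,0.108,0,0,0,-0.2],[0,-0.001,0.108,0,0,0,-1],[0,-0.001,0.108,0,0,0,-1],[0,-0.001,0.108,0,0,0,-1],[0,-0.001,0.108,0,0,0,-1],[0,-0.001,0.108,0,0,0,-1],[0,-0.001,0.108,0,0,0,-1],[0,-0.001,0.108,0,0,0,-1],[0,-0.001,0.108,0,0,0,-1]]' 10
python3 - <<'E'
from to import *
go([])
# arc: pivot in world
pv=np.array([.5237-.016-.0005,.139]); r=.072
a0=np.arctan2(.1705-.139,pv[0]-.442);print(np.degrees(a0),pv, np.hypot(.1705-.139,pv[0]-.442))
r=np.hypot(.1705-.139,pv[0]-.442)
for a in np.radians([25,35,45,55,65,75,85,95,105,115,125,135,138]):
    print(round(np.degrees(a)), (r*(np.cos(a0)-np.cos(a))).round(4), (r*(np.sin(a0)-np.sin(a))).round(4))
E
```

```text
time_s: 3.7
ee_pos: [0.4419, 0.1502, 0.1525]
eef_rot: [-3.139, -0.001, -0.002]
force: [-0.5, 9.2, -0.0]
grip_width: 0.0118
t 3.7 tcp [0.4419 0.1502 0.1525] z [ 0.001  0.002 -1.   ] y [-0.002 -1.    -0.002] q [0.25 0.17 1.81 0.   1.16 1.82] F [-0.5  9.2 -0. ] w 0.0118
25.786527660557216 [0.5072 0.139 ] 0.07241056552741466
25 -0.0004 0.0009
35 0.0059 -0.01
45 0.014 -0.0197
55 0.0237 -0.0278
65 0.0346 -0.0341
75 0.0465 -0.0384
85 0.0589 -0.0406
95 0.0715 -0.0406
105 0.0839 -0.0384
115 0.0958 -0.0341
125 0.1067 -0.0278
135 0.1164 -0.0197
138 0.119 -0.017
```

```bash
python3 -m jog '[[0,-0.001,0,0,0,0,-1],[0.006,-0.001,-0.010,0,0,0,-1],[0.014,-0.001,-0.020,0,0,0,-1],[0.024,-0.001,-0.028,0,0,0,-1],[0.035,-0.001,-0.034,0,0,0,-1],[0.0465,-0.001,-0.038,0,0,0,-1],[0.059,-0.001,-0.0405,0,0,0,-1],[0.0715,-0.001,-0.0405,0,0,0,-1],[0.084,-0.001,-0.038,0,0,0,-1],[0.096,-0.001,-0.034,0,0,0,-1]]'
python3 - <<'E'
from to import *
go([])
s=camera("scene");crop(s,260,130,160,150,"l1.png",4)
E
```

```text
time_s: 4.7
ee_pos: [0.5393, 0.1505, 0.1881]
eef_rot: [-3.14, -0.004, -0.002]
force: [1.7, -3.5, 12.7]
grip_width: 0.0078
t 4.7 tcp [0.5393 0.1505 0.1881] z [ 0.004  0.002 -1.   ] y [-0.002 -1.    -0.002] q [0.21 0.33 1.52 0.   1.29 1.78] F [ 1.7 -3.5 12.7] w 0.0078
```

View pics/l1.png

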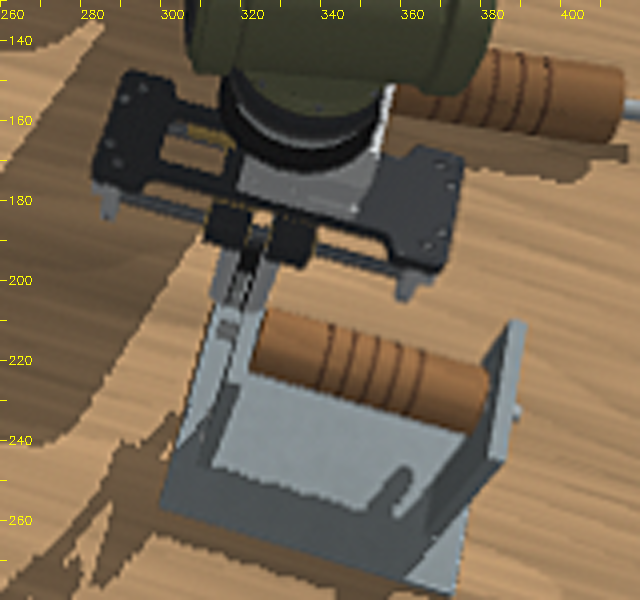

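Run:
```python
from to import *
s=camera("side");crop(s,190,70,110,110,"l2.png",5);crop(camera("wrist"),130,130,260,190,"l3.png",3)
```

```text
(no output)
```

View pics/l2.png

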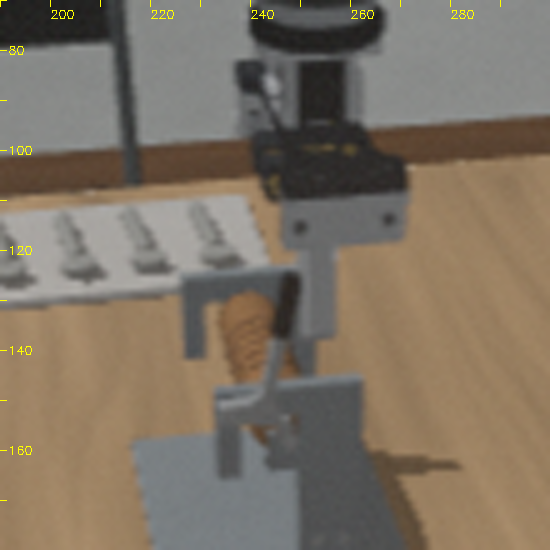

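View pics/l3.png

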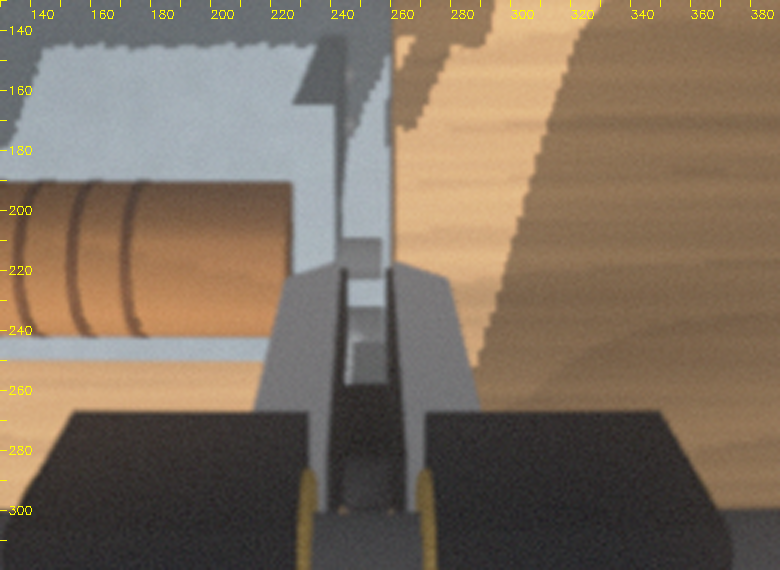

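The handle slipped out between the pads and now stands near vertical, at (246,128) to (243,137) in the side view. I'll finish by pushing it from the front with closed fingers.

```bash
python3 -m jog '[[0,0,0,0,0,0,-0.5],[0,0,0,0,0,0,-0.5],[0,0,0,0,0,0,-0.5],[0,0,-0.05,0,0,0,-0.5],[0,0,-0.08,0,0,0,-0.5],[-0.05,0,-0.08,0,0,0,-0.5],[-0.10,0,-0.08,0,0,0,-1],[-0.10,0,-0.08,0,0,0,-1],[-0.10,0,-0.08,0,0,0,-1],[-0.10,0,-0.04,0,0,0,-1],[-0.10,0,-0.01,0,0,0,-1],[-0.10,0,-0.005,0,0,0,-1]]'
python3 - <<'E'
from to import *
go([])
s=camera("side");crop(s,190,70,110,110,"l4.png",5)
E
```

```text
time_s: 6.05
ee_pos: [0.439, 0.1504, 0.1892]
eef_rot: [-3.141, 0.001, -0.003]
force: [0.1, 0.2, 0.4]
grip_width: 0.0004
t 6.05 tcp [0.439  0.1504 0.1892] z [-0.001  0.001 -1.   ] y [-0.003 -1.    -0.001] q [0.25 0.12 1.77 0.   1.24 1.82] F [0.1 0.2 0.4] w 0.0004
```

View pics/l4.png

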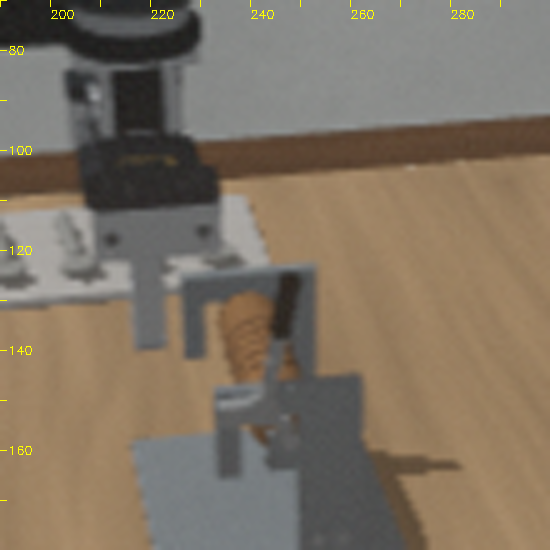

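```bash
python3 -m jog '[[0.03,0,0,0,0,0,-1],[0.045,0,0,0,0,0,-1],[0.055,0,0.003,0,0,0,-1],[0.065,0,0.006,0,0,0,-1],[0.073,0,0.008,0,0,0,-1],[0.080,0,0.010,0,0,0,-1],[0.086,0,0.011,0,0,0,-1],[0.090,0,0.011,0,0,0,-1],[0.093,0,0.011,0,0,0,-1],[0.093,0,0.011,0,0,0,-1]]'
python3 - <<'E'
from to import *
go([])
s=camera("side");crop(s,190,70,110,110,"l5.png",5)
E
```

```text
time_s: 7.1
ee_pos: [0.5313, 0.1503, 0.1784]
eef_rot: [-3.141, 0.004, -0.002]
force: [-8.8, -0.8, -3.2]
grip_width: 0.0005
t 7.1 tcp [0.5313 0.1503 0.1784] z [-0.004  0.001 -1.   ] y [-0.002 -1.    -0.   ] q [0.21 0.33 1.55 0.   1.27 1.78] F [-8.8 -0.8 -3.2] w 0.0005
```

View pics/l5.png

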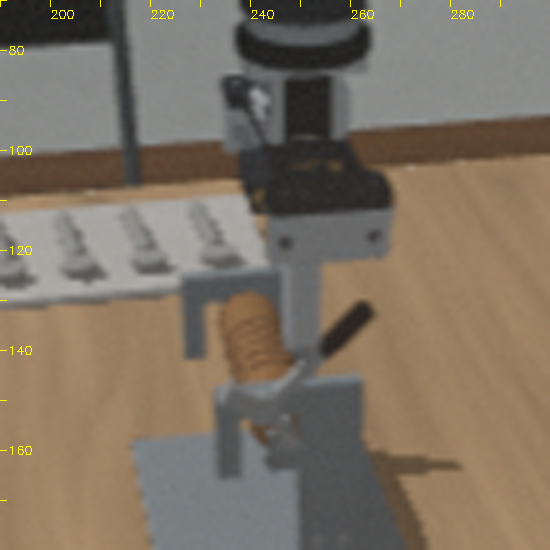

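Lever is open at the stop: in the side view the handle runs back to (263,132). Now over the roller.

Run:
```python
from to import *
R=Rzy([0,0,-1],[1,-.006,0])
go([([.50,.17,.26],R),([.5237,.2402,.22],R)])
```

```text
t 7.15 tcp [0.5313 0.1503 0.1785] z [-0.004  0.001 -1.   ] y [-0.002 -1.    -0.   ] q [0.21 0.33 1.55 0.   1.27 1.78] F [-9.   0.9 -3.8] w 0.0005
row [-0.0317, -0.0197, -0.0813, -0.0021, 0.0016, -0.9977] rows~ 11
row [-0.008, -0.0899, -0.0414, -0.0021, 0.0016, -0.9977] rows~ 11
```

```bash
python3 -m jog '[[-0.02,0,0,0,0,0,-1],[-0.032,0,-0.04,0,0,0,-1],[-0.032,0,-0.08,0,0,-0.1,-1],[-0.032,-0.02,-0.08,0,0,-0.2,0],[-0.02,-0.06,-0.08,0,0,-0.3,1],[-0.008,-0.09,-0.08,0,0,-0.4,1],[-0.008,-0.09,-0.06,0,0,-0.5,1],[-0.008,-0.09,-0.041,0,0,-0.6,1],[-0.008,-0.09,-0.041,0,0,-0.7,1],[-0.008,-0.09,-0.041,0,0,-0.8,1],[-0.008,-0.09,-0.041,0,0,-0.9,1],[-0.008,-0.09,-0.041,0,0,-0.9977,1],[-0.008,-0.09,-0.041,0,0,-0.9977,1],[-0.008,-0.09,-0.041,0,0,-0.9977,1],[-0.008,-0.09,-0.041,0,0,-0.9977,1]]'
python3 - <<'E'
from to import *
R=Rzy([0,0,-1],[1,-.006,0])
go([([.5237,.2402,.22],R)])
c=camera("wrist");crop(c,0,0,512,384,"w2.png",1,proj(c,[[.5237,.2402,.115],[.5237,.3102,.137],[.5237,.1702,.137]]),50)
s=camera("side");crop(s,190,70,110,110,"l6.png",5)
E
```

```text
time_s: 8.65
ee_pos: [0.5239, 0.2404, 0.2198]
eef_rot: [-3.139, -0.001, 1.563]
force: [0.8, -0.1, -0.1]
grip_width: 0.092
t 8.65 tcp [0.5239 0.2404 0.2198] z [-0.003  0.001 -1.   ] y [ 1.    -0.008 -0.003] q [0.37 0.35 1.42 0.   1.37 0.37] F [ 0.8 -0.1 -0.1] w 0.092
row [-0.0002, -0.0002, -0.0002, -0.0019, -0.0004, -0.0014] rows~ 1
```

View pics/w2.png

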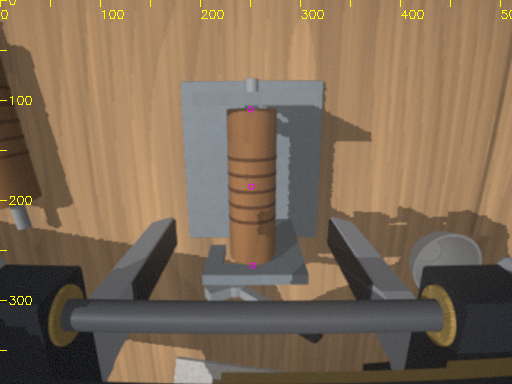

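View pics/l6.png

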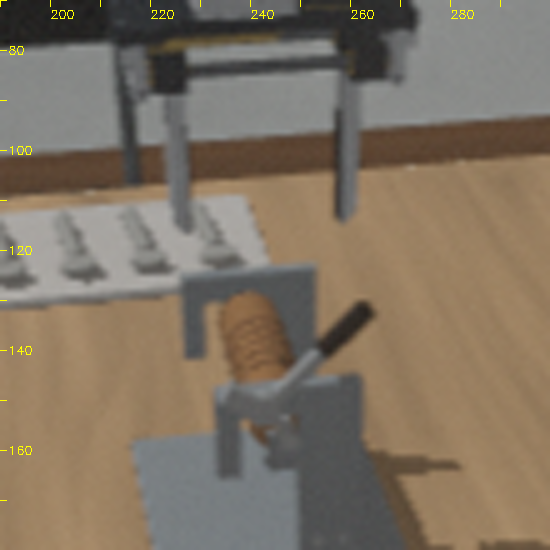

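Roller axis is at column 252, as predicted (251). I'll descend and grasp.

```bash
python3 -m jog '[[0,0,0.04,0,0,0,0.6],[0,0,0.08,0,0,0,0.6],[0,0,0.11,0,0,0,0.6],[0,0,0.118,0,0,0,0.4],[0,0,0.118,0,0,0,0],[0,0,0.118,0,0,0,-0.2],[0,0,0.118,0,0,0,-0.4],[0,0,0.118,0,0,0,-0.4],[0,0,0.118,0,0,0,-0.4],[0,0,0.118,0,0,0,-0.4]]' 15
python3 - <<'E'
from to import *
go([])
E
```

```text
time_s: 9.75
ee_pos: [0.5241, 0.2407, 0.1033]
eef_rot: [-3.141, -0.002, 1.563]
force: [-1.1, -0.1, 6.7]
grip_width: 0.0436
t 9.75 tcp [0.5241 0.2407 0.1033] z [-0.001  0.002 -1.   ] y [ 1.    -0.008 -0.001] q [0.37 0.46 1.55 0.   1.13 0.37] F [-1.1 -0.1  6.7] w 0.0436
```

```bash
python3 -m jog '[[0,0,0,0,0,0,-1],[0,0,0,0,0,0,-1],[0,0,0,0,0,0,-1],[0,0,-0.0025,0,0,0,-1],[0,0,-0.005,0,0,0,-1],[0,0,-0.005,0,0,0,-1],[0,0,-0.005,0,0,0,-1]]' 35
python3 - <<'E'
from to import *
go([])
E
```

```text
time_s: 10.45
ee_pos: [0.5241, 0.2407, 0.1082]
eef_rot: [-3.141, -0.002, 1.563]
force: [-0.1, 0.2, -3.1]
grip_width: 0.0432
t 10.45 tcp [0.5241 0.2407 0.1082] z [-0.001  0.002 -1.   ] y [ 1.    -0.008 -0.001] q [0.37 0.45 1.55 0.   1.14 0.37] F [-0.1  0.2 -3.1] w 0.0432
```

```bash
python3 -m jog '[[0,-0.005,0,0,0,0,-1],[0,-0.010,0,0,0,0,-1],[0,-0.015,0,0,0,0,-1],[0,-0.020,0,0,0,0,-1],[0,-0.020,0,0,0,0,-1],[0,-0.020,0,0,0,0,-1]]'
python3 - <<'E'
from to import *
go([])
s=camera("side");crop(s,200,90,90,90,"l7.png",6)
E
```

```text
time_s: 11.05
ee_pos: [0.5041, 0.2409, 0.1084]
eef_rot: [-3.141, -0.002, 1.563]
force: [0.6, 0.4, -2.6]
grip_width: 0.0432
t 11.05 tcp [0.5041 0.2409 0.1084] z [-0.001  0.002 -1.   ] y [ 1.    -0.008 -0.001] q [0.38 0.42 1.6  0.   1.12 0.39] F [ 0.6  0.4 -2.6] w 0.0432
```

View pics/l7.png

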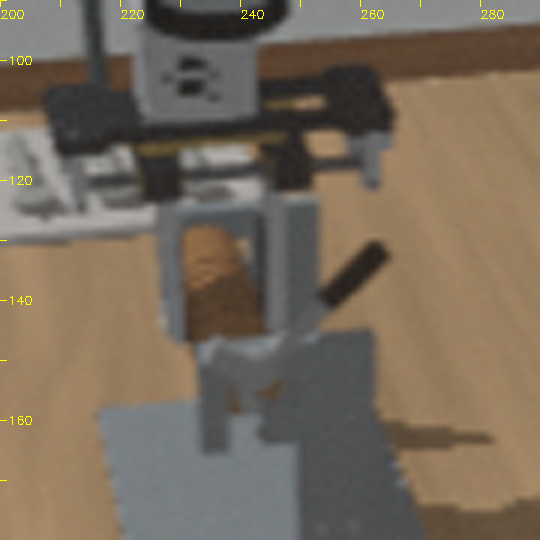

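```bash
python3 -m jog '[[0,0,0.01,0,0,0,-1],[0,0,0.02,0,0,0,-1],[0,0,0.03,0,0,0,-1],[0,0,0.04,0,0,0,-1],[0,0,0.051,0,0,0,-1],[0,0,0.051,0,0,0,-1],[0,0,0.051,0,0,0,-1]]'
python3 - <<'E'
from to import *
go([])
E
```

```text
time_s: 11.8
ee_pos: [0.5042, 0.2409, 0.0572]
eef_rot: [-3.141, -0.001, 1.563]
force: [0.6, 0.6, -2.7]
grip_width: 0.0431
t 11.8 tcp [0.5042 0.2409 0.0572] z [-0.001  0.001 -1.   ] y [ 1.    -0.008 -0.001] q [0.38 0.48 1.64 0.   1.02 0.39] F [ 0.6  0.6 -2.7] w 0.0431
```

Run:
```python
from to import *
s=camera("scene")
for uv in [(345,146),(425,158),(349,158),(416,165)]: print(onz(s,uv,.03).round(3))
```

```text
[0.226 0.185 0.03 ]
[0.193 0.43  0.03 ]
[0.267 0.206 0.03 ]
[0.228 0.405 0.03 ]
```

```bash
python3 -m jog '[[0,-0.02,0,0,0,0,-1],[0,-0.045,0,0,0,0,-1],[0,-0.07,0,0,0,0,-1],[0,-0.084,0,0,0,0,-1],[0,-0.084,0,0,0,0,-1],[0,-0.084,-0.03,0,0,0,-1],[0,-0.084,-0.07,0,0,0,-1],[0,-0.084,-0.11,0,0,0,-1],[0,-0.084,-0.15,0,0,0,-1],[-0.05,-0.084,-0.15,0,0,0.08,-1],[-0.10,-0.084,-0.15,0,0,0.17,-1],[-0.15,-0.074,-0.15,0,0,0.26,-1],[-0.20,-0.054,-0.15,0,0,0.35,-1],[-0.25,-0.034,-0.15,0,0,0.44,-1],[-0.30,-0.014,-0.15,0,0,0.52,-1],[-0.35,0,-0.15,0,0,0.6,-1],[-0.37,0,-0.15,0,0,0.69,-1],[-0.37,0,-0.15,0,0,0.78,-1],[-0.37,0,-0.15,0,0,0.85,-1]]'
python3 - <<'E'
from to import *
y=-.1756;R=Rzy([0,0,-1],[np.sin(y),-np.cos(y),0])
go([([.5042,-.1315,.13],R)])
c=camera("wrist");crop(c,0,0,512,384,"w3.png",1,None,50)
E
```

```text
time_s: 13.75
ee_pos: [0.502, -0.131, 0.2072]
eef_rot: [-3.14, -0.001, 0.22]
force: [1.0, -0.6, -2.4]
grip_width: 0.0431
t 13.75 tcp [ 0.502  -0.131   0.2072] z [ 0.     0.002 -1.   ] y [ 0.218 -0.976 -0.001] q [-0.33  0.23  1.61  0.    1.31  1.02] F [ 1.  -0.6 -2.4] w 0.0431
row [0.002, 0.0011, 0.0772, -0.001, -0.0002, 0.2517] rows~ 3
```

View pics/w3.png

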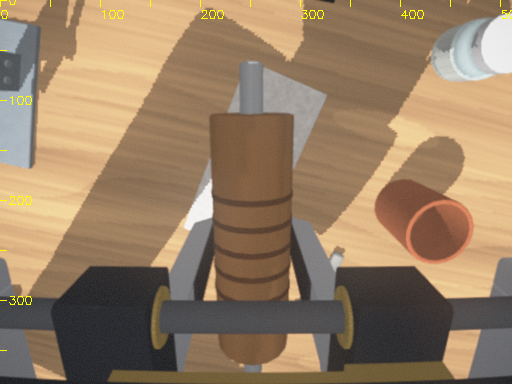

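```bash
python3 -m jog '[[0.002,0.001,0.03,0,0,0.09,-1],[0.002,0.001,0.06,0,0,0.18,-1],[0.002,0.001,0.077,0,0,0.2517,-1],[0.002,0.001,0.077,0,0,0.2517,-1],[0.002,0.001,0.077,0,0,0.2517,-1]]'
python3 - <<'E'
from to import *
y=-.1756;R0=Rzy([0,0,-1],[np.sin(y),-np.cos(y),0])
go([([.5042,-.1315,.13],R0)])
p,R,o=cur()
for n in("scene","side","wrist"):
    c=camera(n);pr=[]
    for dx in(-.095,-.07,.07,.095): pr.append(p-R[:,2]*.0122+R[:,0]*dx)
    # rest corners/strip ends, groove midpoints
    for X,Y,Z in[(-.11,-.05,.006),(-.11,.05,.006),(.11,-.05,.006),(.11,.05,.006)]:
        pr.append(np.array([.5042+X*np.cos(y)-Y*np.sin(y),-.1315+X*np.sin(y)+Y*np.cos(y),Z]))
    q=proj(c,pr)
    if n=="scene": crop(c,150,100,130,150,"w4.png",4,q)
    elif n=="side": crop(c,190,150,150,130,"w5.png",4,q)
    else: crop(c,100,0,300,384,"w6.png",1,q,50)
    print(n,q.round(1).tolist())
E
```

```text
time_s: 14.3
ee_pos: [0.5048, -0.1311, 0.1312]
eef_rot: [-3.14, -0.001, -0.176]
force: [-0.7, 0.0, -2.7]
grip_width: 0.0428
t 14.3 tcp [ 0.5048 -0.1311  0.1312] z [ 0.001  0.001 -1.   ] y [-0.175 -0.985 -0.001] q [-0.33  0.31  1.69  0.    1.14  1.42] F [-0.7  0.  -2.7] w 0.0428
row [-0.0005, 0.0005, 0.0012, -0.0009, -0.0007, -0.0001] rows~ 1
scene [[232.1, 145.0], [227.4, 151.6], [199.1, 191.3], [193.6, 198.9], [223.3, 162.3], [251.4, 175.1], [183.6, 218.6], [213.4, 234.1]]
side [[222.1, 207.4], [232.1, 207.3], [288.0, 207.0], [298.0, 206.9], [217.6, 260.0], [219.6, 233.4], [301.3, 259.4], [297.0, 233.0]]
wrist [[251.0, 371.4], [250.9, 340.9], [250.2, 116.0], [250.0, 65.1], [297.7, 280.6], [205.8, 280.8], [306.2, 65.5], [196.3, 65.7]]
```

View pics/w4.png

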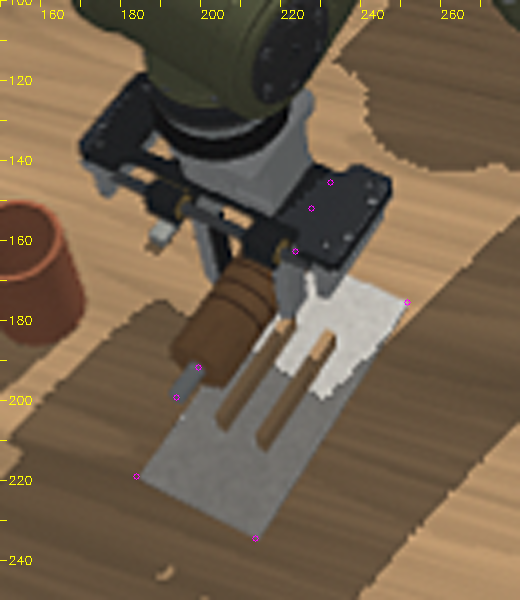

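View pics/w5.png

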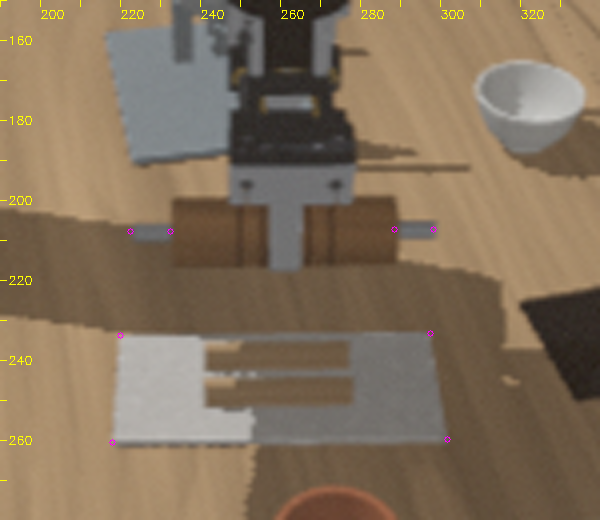

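View pics/w6.png

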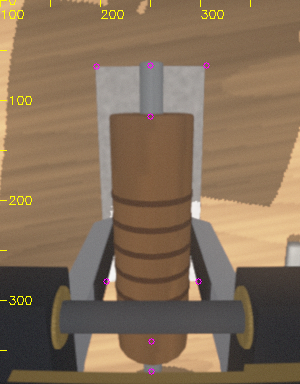

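All three views agree with the model: roller level and aligned, board corners on the marks. Lowering.

```bash
python3 -m jog '[[0,0.0005,0.03,0,0,0,-1],[0,0.0005,0.06,0,0,0,-1],[0,0.0005,0.08,0,0,0,-1],[0,0.0005,0.09,0,0,0,-1],[0,0.0005,0.095,0,0,0,-1],[0,0.0005,0.098,0,0,0,-1],[0,0.0005,0.099,0,0,0,-1],[0,0.0005,0.099,0,0,0,-1]]'
python3 - <<'E'
from to import *
go([])
s=camera("side");crop(s,190,170,150,110,"w7.png",5)
E
```

```text
time_s: 15.25
ee_pos: [0.5055, -0.1317, 0.0334]
eef_rot: [-3.141, -0.004, -0.178]
force: [0.5, -0.0, -2.4]
grip_width: 0.0432
t 15.25 tcp [ 0.5055 -0.1317  0.0334] z [ 0.004  0.    -1.   ] y [-0.177 -0.984 -0.001] q [-0.33  0.45  1.76  0.    0.93  1.42] F [ 0.5 -0.  -2.4] w 0.0432
```

View pics/w7.png

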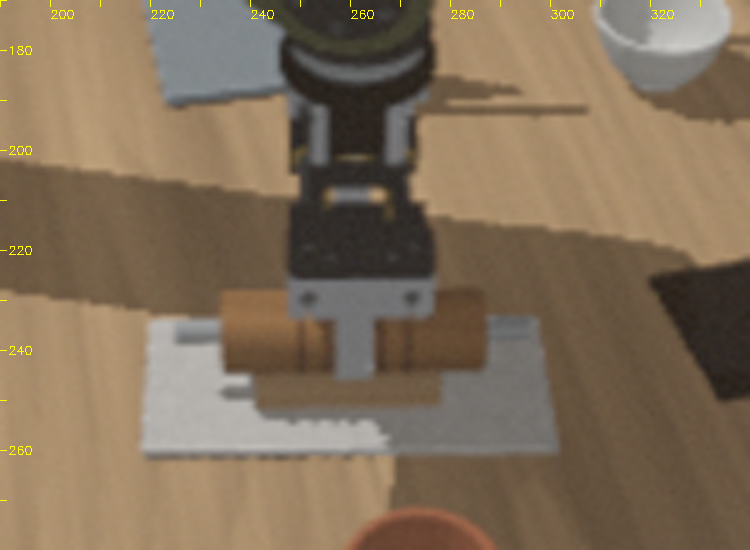

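```bash
python3 -m jog '[[0,0,0.001,0,0,0,-1],[0,0,0.002,0,0,0,-1],[0,0,0.0025,0,0,0,-1],[0,0,0.0025,0,0,0,-1]]'
python3 -m jog '[[0,0,0,0,0,0,-0.2],[0,0,0,0,0,0,0],[0,0,0,0,0,0,0.2],[0,0,0,0,0,0,0.3],[0,0,0,0,0,0,0.3],[0,0,-0.03,0,0,0,0.3],[0,0,-0.07,0,0,0,0.3],[0,0,-0.12,0,0,0,0.5],[0,0,-0.12,0,0,0,0.5]]'
python3 - <<'E'
from to import *
go([])
for n,b in(("side",(190,170,150,110)),("scene",(150,110,130,130))):
    s=camera(n);crop(s,*b,"x_"+n+".png",4)
E
```

```text
time_s: 15.7
ee_pos: [0.506, -0.1316, 0.0328]
eef_rot: [-3.141, -0.005, -0.177]
force: [-9.4, 4.4, 21.0]
grip_width: 0.0434
time_s: 16.6
ee_pos: [0.5078, -0.1325, 0.159]
eef_rot: [3.141, -0.015, -0.177]
force: [0.7, -0.5, -0.2]
grip_width: 0.0699
t 16.6 tcp [ 0.5078 -0.1325  0.159 ] z [ 0.015 -0.003 -1.   ] y [-0.177 -0.984  0.   ] q [-0.33  0.28  1.66  0.    1.19  1.42] F [ 0.7 -0.5 -0.2] w 0.0699
```

View pics/x_side.png

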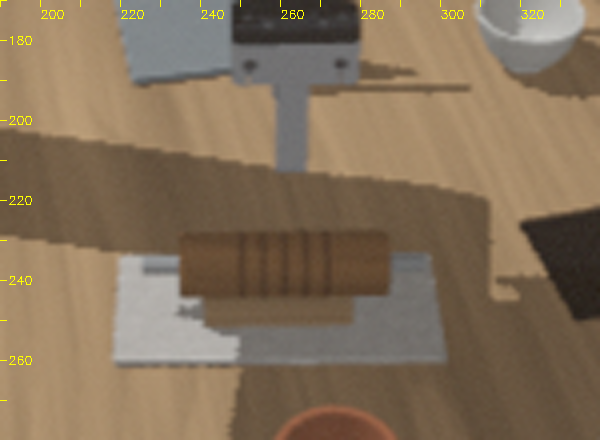

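View pics/x_scene.png

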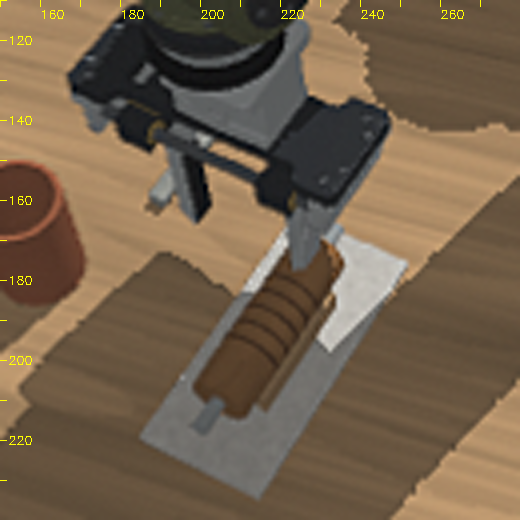

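```bash
cat > g2.py <<'E'
from to import *
d=camera("side");a_=onz(d,(222.7,236),.0437);b_=onz(d,(297.8,234.2),.0437)
print("tips",a_.round(4),b_.round(4),np.linalg.norm(b_-a_));c0=(a_+b_)/2
rc=np.array([.5042,-.1315,0]);print("center",c0.round(4))
yw=-.1766;a=np.array([np.cos(yw),np.sin(yw),0]);al=np.radians(45)
z=-np.sin(al)*a-np.cos(al)*np.array([0,0,1]);R=Rzy(z,[np.sin(yw),-np.cos(yw),0])
c=np.array([.5042,-.1315,.0437]);c=c+a*((c0-c)@a);print("use",c.round(4))
g=c+a*.045+z*.012
go([(g-z*.10,R),(g,R)])
E
python3 g2.py
```

```text
tips [ 0.4085 -0.1137  0.0437] [ 0.6076 -0.1439  0.0437] 0.20144696628378808
center [ 0.508  -0.1288  0.0437]
use [ 0.5074 -0.1321  0.0437]
t 16.75 tcp [ 0.5051 -0.1316  0.1522] z [ 0.005  0.    -1.   ] y [-0.177 -0.984 -0.001] q [-0.33  0.29  1.67  0.    1.18  1.42] F [-0.9 -0.4 -0.1] w 0.0706
row [0.1094, 0.0, 0.0468, -0.0009, -0.5029, -0.0003] rows~ 6
row [0.0384, 0.0001, 0.1172, -0.0009, -0.5029, -0.0003] rows~ 6
```

```bash
python3 -m jog '[[0.02,0,0,0,-0.1,0,0.6],[0.05,0,0,0,-0.2,0,0.6],[0.08,0,0.01,0,-0.3,0,0.6],[0.109,0,0.02,0,-0.4,0,0.6],[0.109,0,0.047,0,-0.5029,0,0.6],[0.109,0,0.047,0,-0.5029,0,0.6],[0.109,0,0.047,0,-0.5029,0,0.6],[0.109,0,0.047,0,-0.5029,0,0.6]]'
python3 g2.py
python3 - <<'E'
from to import *
s=camera("side");crop(s,190,120,200,150,"y1.png",4)
E
```

```text
time_s: 17.55
ee_pos: [0.6118, -0.1505, 0.1006]
eef_rot: [-3.139, 0.793, -0.176]
force: [-0.2, -0.9, -0.1]
grip_width: 0.0753
tips [ 0.4085 -0.1137  0.0437] [ 0.6076 -0.1439  0.0437] 0.20144696628378808
center [ 0.508  -0.1288  0.0437]
use [ 0.5074 -0.1321  0.0437]
t 17.6 tcp [ 0.6122 -0.1507  0.103 ] z [-0.698  0.126 -0.705] y [-0.177 -0.984 -0.001] q [-0.27  1.14  0.58 -0.08  2.21  1.45] F [-0.6  0.3  0.6] w 0.0754
row [-0.0015, 0.0, -0.0026, -0.001, 0.0016, 0.0003] rows~ 1
row [-0.0012, 0.0002, 0.0974, -0.001, 0.0016, 0.0003] rows~ 2
```

View pics/y1.png

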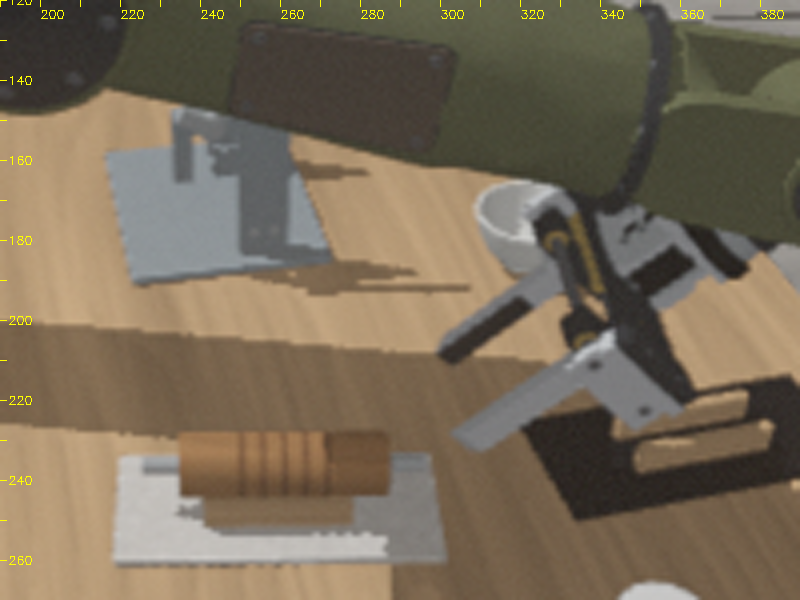

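Run:
```python
from to import *
s=camera("scene")
print("bowl",onz(s,(274,309),.04).round(3),"jar",onz(s,(126,215),.085).round(3),"rest",[onz(s,p,.006).round(3) for p in[(185,219),(213.5,234)]])
crop(s,100,60,250,300,"y2.png",2)
```

```text
bowl [0.769 0.117 0.04 ] jar [ 0.672 -0.32   0.085] rest [array([ 0.604, -0.196,  0.006]), array([ 0.621, -0.101,  0.006])]
```

View pics/y2.png

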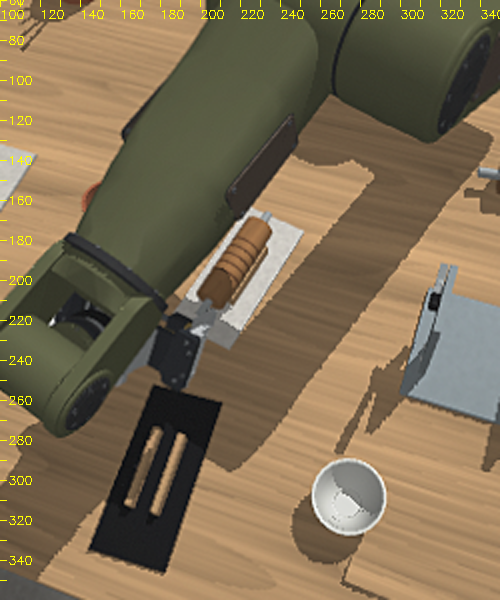

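```bash
python3 -m jog '[[-0.001,0,0.03,0,0,0,0.5],[-0.001,0,0.06,0,0,0,0.5],[-0.001,0,0.085,0,0,0,0.5],[-0.001,0,0.097,0,0,0,0.5],[-0.001,0,0.097,0,0,0,0.5],[-0.001,0,0.097,0,0,0,0.5]]'
python3 g2.py
python3 - <<'E'
from to import *
s=camera("side");crop(s,190,120,200,150,"y3.png",4)
E
```

```text
time_s: 18.3
ee_pos: [0.5453, -0.1389, 0.04]
eef_rot: [-3.141, 0.78, -0.177]
force: [-0.5, -0.4, 0.6]
grip_width: 0.0706
tips [ 0.4085 -0.1137  0.0437] [ 0.6076 -0.1439  0.0437] 0.20144696628378808
center [ 0.508  -0.1288  0.0437]
use [ 0.5074 -0.1321  0.0437]
t 18.35 tcp [ 0.5455 -0.1389  0.0399] z [-0.692  0.125 -0.711] y [-0.177 -0.984 -0.001] q [-0.28  1.01  0.98 -0.08  1.94  1.47] F [ 0.2 -0.9  0.1] w 0.0703
row [0.0023, -0.0001, -0.0952, -0.0007, -0.0036, -0.0001] rows~ 2
row [0.0017, 0.0, 0.0048, -0.0007, -0.0036, -0.0001] rows~ 1
```

View pics/y3.png

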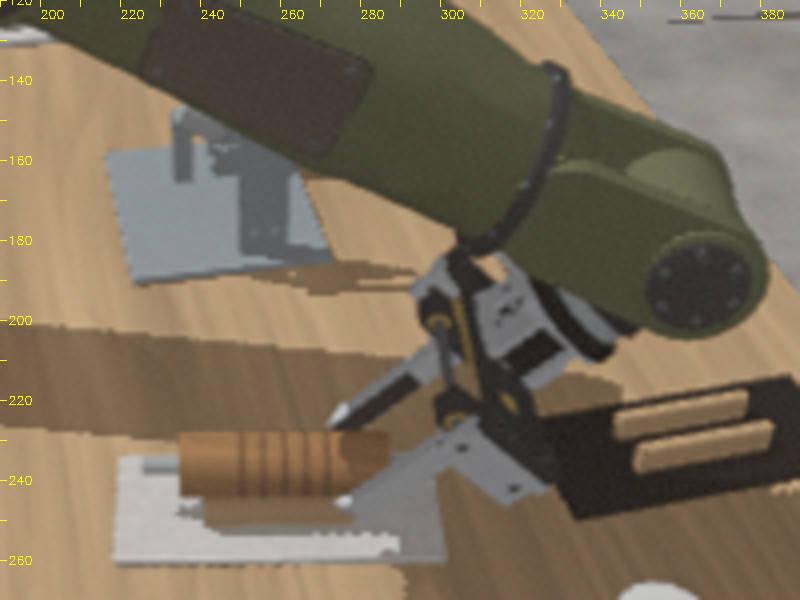

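```bash
python3 -m jog '[[0.001,0,0.004,0,0,0,0.5],[0.001,0,0.005,0,0,0,0.2],[0.001,0,0.005,0,0,0,0],[0.001,0,0.005,0,0,0,-0.2],[0.001,0,0.005,0,0,0,-1],[0.001,0,0.005,0,0,0,-1],[0.001,0,0.005,0,0,0,-1],[0.001,0,0.005,0,0,0,-1]]' 50
python3 g2.py
```

```text
time_s: 19.2
ee_pos: [0.5432, -0.1373, 0.0358]
eef_rot: [-3.138, 0.78, -0.175]
force: [2.5, 8.4, 3.8]
grip_width: 0.0429
tips [ 0.4085 -0.1137  0.0437] [ 0.6076 -0.1439  0.0437] 0.20144696628378808
center [ 0.508  -0.1288  0.0437]
use [ 0.5074 -0.1321  0.0437]
t 19.25 tcp [ 0.5432 -0.1373  0.0358] z [-0.692  0.126 -0.711] y [-0.176 -0.984 -0.002] q [-0.28  1.    0.99 -0.07  1.92  1.47] F [3.  8.  3.2] w 0.0434
row [0.0013, 0.001, -0.0998, -0.0014, -0.0037, 0.0008] rows~ 2
row [0.0007, 0.0012, 0.0002, -0.0014, -0.0037, 0.0008] rows~ 1
```

Run:
```python
from to import *
p,R,o=cur()
go([(p+[0,0,.05],R),(p+[0,0,.2],R),(p+[-.04,0,.2],R)])
```

```text
t 19.25 tcp [ 0.5432 -0.1373  0.0358] z [-0.692  0.126 -0.711] y [-0.176 -0.984 -0.002] q [-0.28  1.    0.99 -0.07  1.92  1.47] F [3.  8.  3.2] w 0.0434
row [-0.0351, -0.0001, -0.0356, 0.0, 0.0, 0.0] rows~ 2
row [-0.1406, -0.0005, -0.1422, 0.0, 0.0, 0.0] rows~ 5
row [-0.1686, 0.0066, -0.1146, 0.0, 0.0, 0.0] rows~ 5
```

```bash
python3 -m jog '[[-0.007,0,-0.007,0,0,0,-1],[-0.014,0,-0.014,0,0,0,-1],[-0.021,0,-0.021,0,0,0,-1],[-0.028,0,-0.028,0,0,0,-1],[-0.042,0,-0.042,0,0,0,-1],[-0.056,0,-0.057,0,0,0,-1],[-0.077,0,-0.078,0,0,0,-1],[-0.1,0,-0.1,0,0,0,-1],[-0.12,0,-0.12,0,0,0,-1],[-0.14,0,-0.142,0,0,0,-1],[-0.155,0.003,-0.128,0,0,0,-1],[-0.168,0.006,-0.115,0,0,0,-1],[-0.168,0.006,-0.115,0,0,0,-1]]' 55
python3 - <<'E'
from to import *
go([])
s=camera("side");crop(s,170,60,200,150,"y4.png",4)
E
```

```text
time_s: 20.55
ee_pos: [0.5028, -0.1369, 0.2376]
eef_rot: [-3.138, 0.778, -0.176]
force: [0.8, -0.0, -3.3]
grip_width: 0.043
t 20.55 tcp [ 0.5028 -0.1369  0.2376] z [-0.691  0.126 -0.712] y [-0.177 -0.984 -0.002] q [-0.29  0.71  1.03 -0.1   2.18  1.43] F [ 0.8 -0.  -3.3] w 0.043
```

View pics/y4.png

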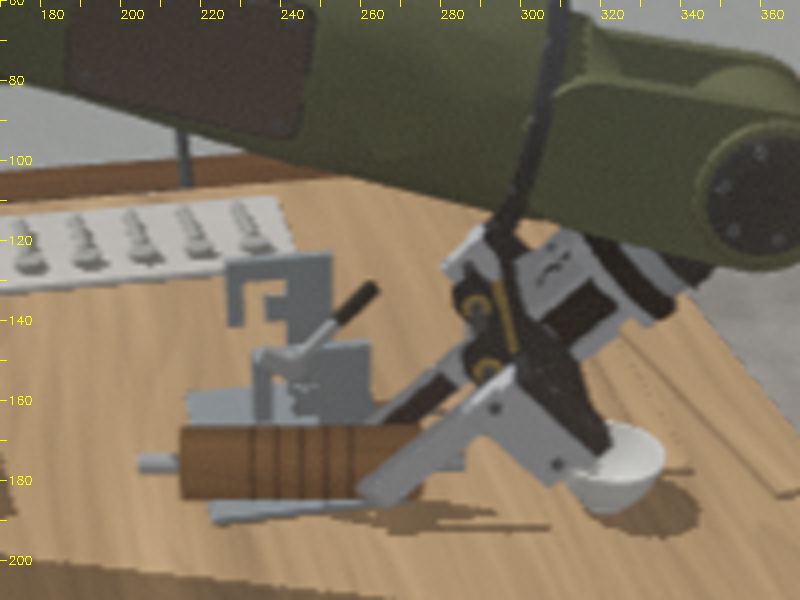

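```bash
cat > g3.py <<'E'
from to import *
import sys
# tool orientation at which roller vertical: pitch: fixed roller axis in tool frame
tilt=.78
at=np.array([np.sin(0)+np.cos(tilt),0,-np.sin(tilt)])  # roller axis (+ end) in tool frame: tool x and z comps
def Rt(h,dev=0):
    y=np.array([np.sin(h),-np.cos(h),0]); a=np.array([0,0,1.])
    A=np.c_[at,[0,1,0],np.cross(at,[0,1,0])];B=np.c_[a,y,np.cross(a,y)]
    return B@A.T
if __name__=="__main__":
    p,R,o=cur();print("roller axis now",(R@at).round(3))
    h=-.655;T=Rt(h);print("target z",T[:,2].round(3))
    half=Rn.from_matrix(R).as_matrix()@Rn.from_rotvec(Rn.from_matrix(R.T@T).as_rotvec()*.5).as_matrix()
    go([(np.array([.48,-.15,.33])+.012*half[:,2],half),(np.array([.47,-.22,.32])+.012*T[:,2],T)])
E
python3 g3.py
```

```text
roller axis now [ 0.984 -0.177  0.002]
target z [ 0.564 -0.433 -0.703]
t 20.6 tcp [ 0.5036 -0.1369  0.2374] z [-0.691  0.126 -0.712] y [-0.177 -0.984 -0.002] q [-0.29  0.71  1.03 -0.1   2.18  1.43] F [ 0.7 -0.2 -2.4] w 0.0436
row [-0.0717, 0.018, -0.0426, -0.0019, 0.4892, 0.1684] rows~ 6
row [-0.06, 0.0915, -0.0454, -0.0037, 0.9785, 0.3368] rows~ 11
```

```bash
python3 -m jog '[[-0.02,0.005,-0.015,0,0.05,0.017,-1],[-0.04,0.010,-0.03,0,0.12,0.041,-1],[-0.055,0.014,-0.04,0,0.19,0.065,-1],[-0.072,0.018,-0.043,-0.001,0.26,0.09,-1],[-0.072,0.018,-0.043,-0.001,0.33,0.114,-1],[-0.072,0.018,-0.043,-0.002,0.41,0.141,-1],[-0.072,0.018,-0.043,-0.002,0.489,0.168,-1],[-0.072,0.018,-0.043,-0.002,0.489,0.168,-1],[-0.072,0.018,-0.043,-0.002,0.489,0.168,-1]]'
python3 g3.py
```

```text
time_s: 21.5
ee_pos: [0.4796, -0.1509, 0.3194]
eef_rot: [3.044, -0.004, -0.414]
force: [0.6, -0.0, -2.6]
grip_width: 0.0432
roller axis now [ 0.676 -0.222  0.703]
target z [ 0.564 -0.433 -0.703]
t 21.5 tcp [ 0.4796 -0.1509  0.3194] z [-0.036 -0.091 -0.995] y [-0.401 -0.911  0.098] q [-0.33  0.14  1.46 -0.1   1.55  1.66] F [ 0.6 -0.  -2.6] w 0.0432
row [0.0046, 0.0003, 0.0005, -0.001, 0.2453, 0.0847] rows~ 3
row [0.0273, 0.068, 0.0147, -0.0021, 0.4907, 0.1694] rows~ 6
```

```bash
python3 -m jog '[[0.005,0.01,0,0,0.07,0.024,-1],[0.01,0.025,0,0,0.14,0.048,-1],[0.015,0.04,0.005,-0.001,0.21,0.073,-1],[0.02,0.055,0.01,-0.001,0.28,0.097,-1],[0.027,0.068,0.015,-0.002,0.35,0.121,-1],[0.027,0.068,0.015,-0.002,0.42,0.145,-1],[0.027,0.068,0.015,-0.002,0.491,0.169,-1],[0.027,0.068,0.015,-0.002,0.491,0.169,-1],[0.027,0.068,0.015,-0.002,0.491,0.169,-1],[0.027,0.068,0.015,-0.002,0.491,0.169,-1]]'
python3 g3.py
python3 - <<'E'
from to import *
s=camera("side");crop(s,150,40,230,300,"y5.png",2)
s=camera("scene");crop(s,60,20,230,300,"y6.png",2)
E
```

```text
time_s: 22.5
ee_pos: [0.4772, -0.2256, 0.3116]
eef_rot: [3.14, -0.788, -0.653]
force: [0.8, 0.8, -2.3]
grip_width: 0.0431
roller axis now [ 0.003 -0.     1.   ]
target z [ 0.564 -0.433 -0.703]
t 22.5 tcp [ 0.4772 -0.2256  0.3116] z [ 0.562 -0.432 -0.705] y [-0.608 -0.794  0.001] q [-0.43 -0.21  1.99 -0.28  0.6   1.97] F [ 0.8  0.8 -2.3] w 0.0431
row [-0.0177, -0.0617, -0.032, 0.0001, 0.0008, 0.0005] rows~ 2
row [-0.0004, -0.0, -0.0003, 0.0002, 0.0016, 0.001] rows~ 1
```

View pics/y5.png

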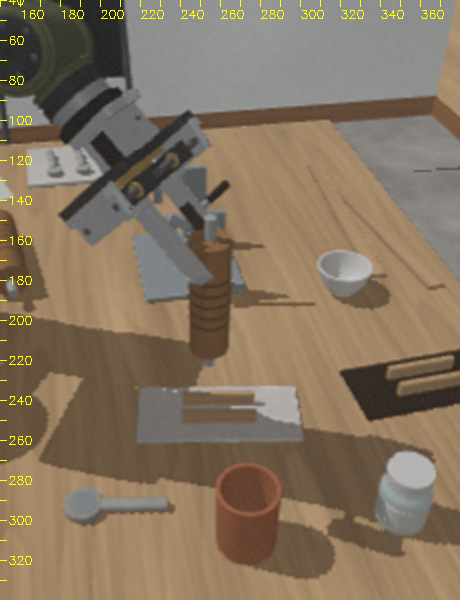

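View pics/y6.png

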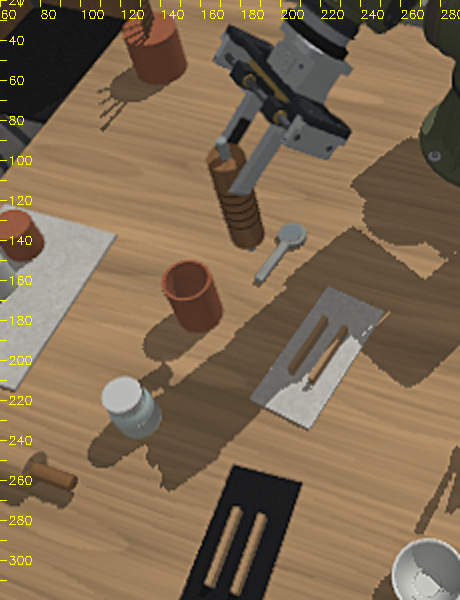

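```bash
cat > ov.py <<'E'
from g3 import *
import sys
nm=sys.argv[1]
p,R,o=cur();a=R@at;g=p-.012*R[:,2];c0=g-.045*a
print("roller c",c0.round(4),"a",a.round(3))
th=np.linspace(0,6.28,14);u=np.cross(a,[1,0,0]);u/=np.linalg.norm(u);v=np.cross(a,u)
pts=[c0+a*s+r*(np.cos(t)*u+np.sin(t)*v) for s,r in((.07,.022),(-.07,.022),(.095,.006),(-.095,.006)) for t in th]
cr=np.array([.4941,-.3294]);pts+=[np.r_[cr+.036*np.array([np.cos(t),np.sin(t)]),.092] for t in th]+[np.r_[cr+.036*np.array([np.cos(t),np.sin(t)]),0] for t in th]
for n in("side","scene"):
    c=camera(n);q=proj(c,pts);m=q.mean(0);x0=int(max(0,min(512-130,m[0]-65)));y0=int(max(0,min(384-190,m[1]-95)))
    crop(c,x0,y0,130,190,f"{nm}_{n}.png",3,q)
im=np.hstack([cv2.imread(f"pics/{nm}_{n}.png") for n in("side","scene")]);cv2.imwrite(f"pics/{nm}.png",im)
E
python3 ov.py o1
```

```text
roller c [ 0.4702 -0.2203  0.275 ] a [ 0.001 -0.     1.   ]
```

View pics/o1.png

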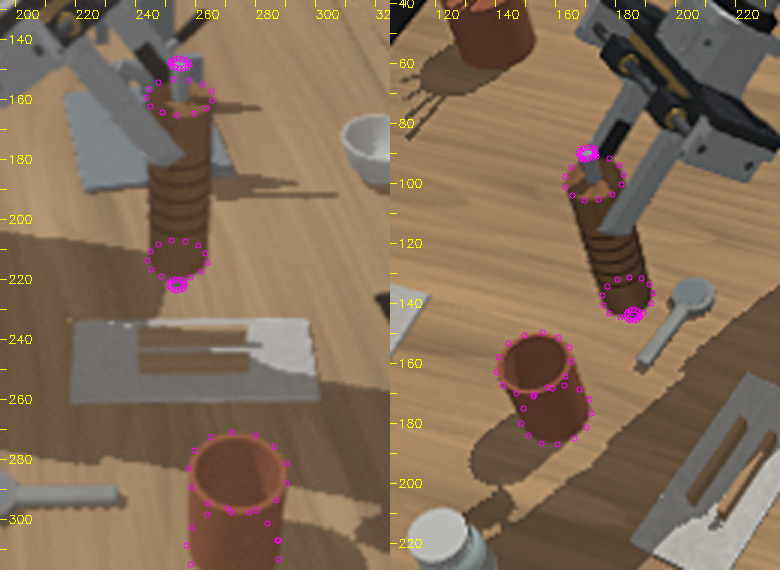

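Run:
```python
from g3 import *
p,R,o=cur();T=Rt(-.655);P=p+[.0239,-.1091,0];go([(P,T),(P-[0,0,.06],T)])
```

```text
t 22.7 tcp [ 0.4768 -0.2253  0.3113] z [ 0.563 -0.433 -0.704] y [-0.609 -0.793  0.001] q [-0.43 -0.21  1.99 -0.28  0.6   1.97] F [-0.2 -0.7 -2.9] w 0.0432
row [0.06, 0.072, 0.0607, -0.0001, 0.0004, 0.0006] rows~ 3
row [0.0174, 0.072, 0.1029, -0.0001, 0.0004, 0.0006] rows~ 3
```

```bash
python3 -m jog '[[0.015,0.018,0.015,0,0,0,-1],[0.03,0.036,0.03,0,0,0,-1],[0.045,0.054,0.045,0,0,0,-1],[0.06,0.072,0.061,0,0,0,-1],[0.06,0.072,0.061,0,0,0,-1],[0.06,0.072,0.061,0,0,0,-1],[0.06,0.072,0.061,0,0,0,-1]]'
python3 ov.py o2;python3 - <<'E'
from g3 import *
p,R,o=cur();T=Rt(-.655);c0=p-.012*R[:,2]-.045*(R@at);P=p+[.4941-c0[0],-.3294-c0[1],0];go([(P,T),(P-[0,0,.10],T),(P-[0,0,c0[2]-.108],T)])
E
```

```text
time_s: 23.4
ee_pos: [0.5008, -0.3339, 0.311]
eef_rot: [3.141, -0.79, -0.653]
force: [-0.3, -0.3, -2.3]
grip_width: 0.0428
roller c [ 0.494  -0.3287  0.2745] a [ 0.001 -0.     1.   ]
t 23.5 tcp [ 0.501  -0.3338  0.3113] z [ 0.564 -0.432 -0.704] y [-0.608 -0.794  0.001] q [-0.65 -0.04  1.84 -0.01  0.55  1.58] F [-0.4  0.5 -3. ] w 0.0435
row [0.0003, 0.0007, 0.0003, -0.0005, 0.0003, 0.001] rows~ 1
row [-0.0707, 0.0006, 0.0707, -0.0005, 0.0003, 0.001] rows~ 3
row [-0.1182, 0.0006, 0.1177, -0.0005, 0.0003, 0.001] rows~ 4
```

View pics/o2.png

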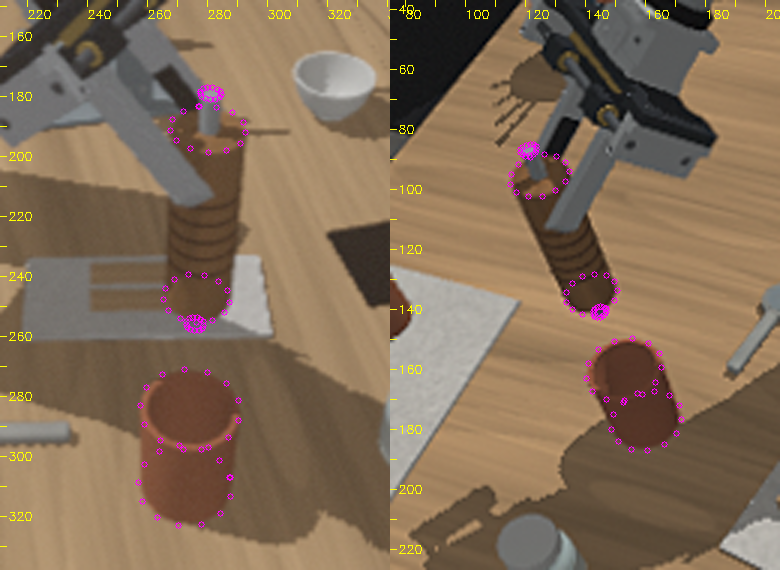

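Roller and crock marks lie on the pictures in both views. Lowering slowly.

```bash
python3 -m jog '[[-0.014,0.0005,0.014,0,0,0,-1],[-0.028,0.0005,0.028,0,0,0,-1],[-0.042,0.0005,0.042,0,0,0,-1],[-0.056,0.0005,0.056,0,0,0,-1],[-0.0705,0.0005,0.0705,0,0,0,-1],[-0.080,0.0005,0.080,0,0,0,-1],[-0.090,0.0005,0.090,0,0,0,-1],[-0.100,0.0005,0.100,0,0,0,-1],[-0.110,0.0005,0.110,0,0,0,-1],[-0.110,0.0005,0.110,0,0,0,-1],[-0.110,0.0005,0.110,0,0,0,-1]]'
python3 ov.py o3;python3 -c "
from to import *
go([])"
```

```text
time_s: 24.6
ee_pos: [0.5015, -0.3344, 0.1564]
eef_rot: [3.141, -0.791, -0.652]
force: [-0.0, -0.5, -1.8]
grip_width: 0.0432
roller c [ 0.4947 -0.3293  0.1198] a [0. 0. 1.]
t 24.7 tcp [ 0.5016 -0.3347  0.1569] z [ 0.565 -0.433 -0.703] y [-0.608 -0.794  0.001] q [-0.65  0.16  2.03 -0.03  0.16  1.6 ] F [ 0.8  0.4 -2.6] w 0.0435
```

View pics/o3.png

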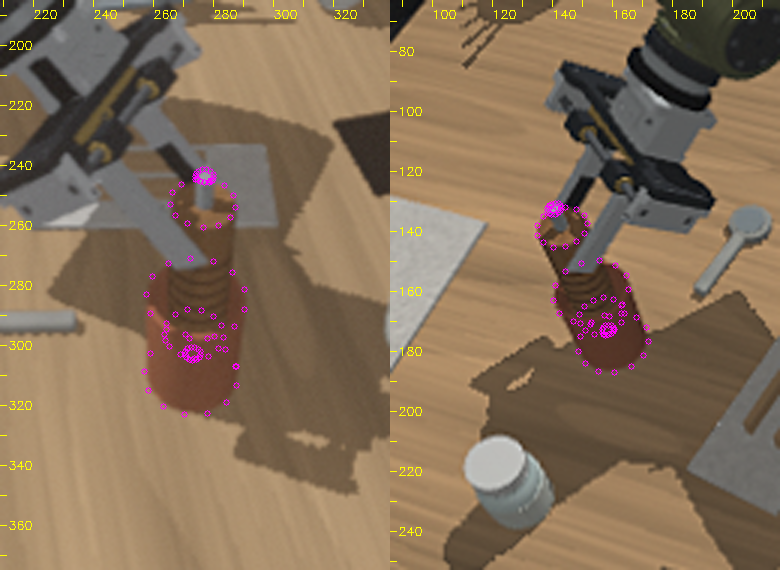

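```bash
python3 -m jog '[[-0.003,0,0.003,0,0,0,-1],[-0.006,0,0.006,0,0,0,-1],[-0.009,0,0.009,0,0,0,-1],[-0.0105,0,0.0105,0,0,0,-1],[-0.0105,0,0.0105,0,0,0,-1]]'
python3 -c "
from to import *
go([])"
```

```text
time_s: 25.2
ee_pos: [0.5015, -0.3347, 0.1415]
eef_rot: [3.141, -0.791, -0.652]
force: [-1.4, 0.1, -3.1]
grip_width: 0.043
t 25.2 tcp [ 0.5015 -0.3347  0.1415] z [ 0.565 -0.432 -0.703] y [-0.608 -0.794  0.001] q [-0.65  0.19  2.04 -0.04  0.12  1.61] F [-1.4  0.1 -3.1] w 0.043
```

```bash
python3 -m jog '[[-0.001,0,0.001,0,0,0,-1],[-0.002,0,0.002,0,0,0,-1],[-0.003,0,0.003,0,0,0,-1],[-0.003,0,0.003,0,0,0,-1]]'
python3 -c "
from to import *
go([])"
```

```text
time_s: 25.6
ee_pos: [0.5018, -0.3349, 0.1377]
eef_rot: [3.141, -0.792, -0.652]
force: [0.0, 0.5, -0.1]
grip_width: 0.0429
t 25.6 tcp [ 0.5018 -0.3349  0.1377] z [ 0.565 -0.433 -0.702] y [-0.608 -0.794  0.001] q [-0.65  0.2   2.04 -0.04  0.11  1.62] F [ 0.   0.5 -0.1] w 0.0429
```

```bash
python3 -m jog '[[-0.0005,0,0.0005,0,0,0,-1],[-0.001,0,0.001,0,0,0,-1]]'
python3 -m jog '[[0,0,0,0,0,0,-0.2],[0,0,0,0,0,0,-0.05],[0,0,0,0,0,0,0.1],[0,0,0,0,0,0,0.3],[0,0,0,0,0,0,0.3],[0,0,-0.01,0,0,0,0.3],[0,0,-0.03,0,0,0,0.3],[0,0,-0.05,0,0,0,0.3],[0,0,-0.08,0,0,0,0.3],[0,0,-0.11,0,0,0,0.3],[0,0,-0.11,0,0,0,0.3]]'
python3 ov.py o4
```

```text
time_s: 25.8
ee_pos: [0.5025, -0.3354, 0.1376]
eef_rot: [3.141, -0.795, -0.652]
force: [-1.3, 0.6, 10.1]
grip_width: 0.0435
time_s: 26.9
ee_pos: [0.4395, -0.287, 0.2179]
eef_rot: [3.141, -0.8, -0.652]
force: [-0.2, 0.2, 0.0]
grip_width: 0.0611
roller c [ 0.433  -0.2821  0.1813] a [-0.007  0.006  1.   ]
```

View pics/o4.png

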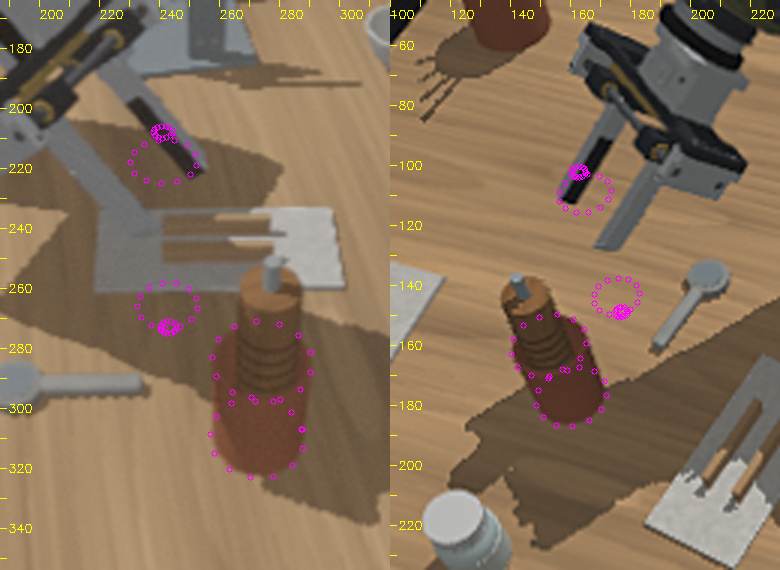

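Roller stands upright in the crock, released; the pink rings on it are only the tool prediction. I'll back off a bit further and do a last check of the lever and the other things.

```bash
python3 -m jog '[[0,0,-0.03,0,0,0,0.3],[0,0,-0.06,0,0,0,0.3],[0,0,-0.06,0,0,0,0.3],[0,0,-0.06,0,0,0,0.3]]'
python3 - <<'E'
from to import *
go([])
s=camera("scene");d=camera("side")
a,b=[cv2.resize(c["image"][:,:,::-1],(400,300),interpolation=cv2.INTER_AREA) for c in(s,d)]
cv2.imwrite("pics/end.png",np.hstack([a,b]))
crop(d,190,100,130,230,"end2.png",2)
p=tri([s,d],[(141.5,135),(280,253)]);print(p.round(3))
E
```

```text
time_s: 27.4
ee_pos: [0.4064, -0.2618, 0.2567]
eef_rot: [3.141, -0.797, -0.652]
force: [-0.6, -0.2, -0.6]
grip_width: 0.0612
t 27.4 tcp [ 0.4064 -0.2618  0.2567] z [ 0.568 -0.435 -0.699] y [-0.608 -0.794  0.   ] q [-0.64 -0.29  2.19 -0.01  0.45  1.59] F [-0.6 -0.2 -0.6] w 0.0612
[ 0.496 -0.336  0.197]
```

View pics/end.png

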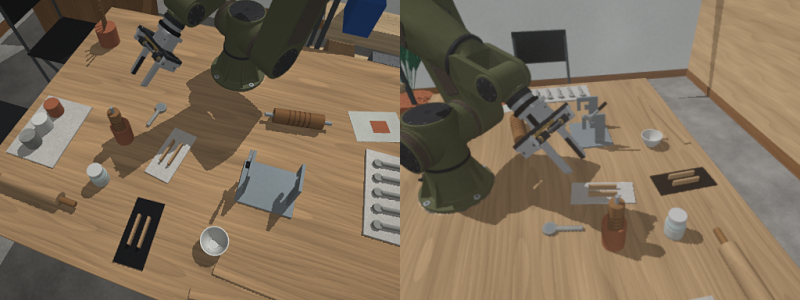

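View pics/end2.png

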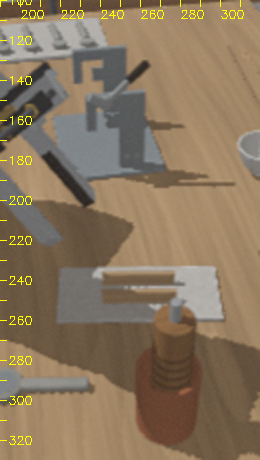

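The top of the axle triangulates to z = 0.197 (196 mm expected), 7 mm off the crock's axis. The lever is still open, and the bowl, jar and spoon are in place.

```bash
python3 -c "
from station import ctrl
print(ctrl.hand_in())"
```

```text
the job is handed in; nothing more can be done
None
```

I finished the job and handed it in at about 27.5 s; the hand-in gives no verdict.

**What I did**
- **Lever:** I flipped the cam lever open to its stop. The handle slipped out of the pads about halfway, so I finished by pushing it with closed fingers. The roller stayed in its seat.
- **Roller out:** I raised the roller 5 mm, drew it forward, and lowered it out of the slots.
- **Rest:** I laid the roller along the strips, let go, and backed off. It pressed down with about 21 N just before release.
- **Crock:** I took the roller again near one end with the tool leaned 45°, turned it upright, and lowered it slowly until it touched the floor at about 10 N. Then I let go.

**Last checks**
- **Roller:** It looks upright in the crock and released. Its axle top measured z = 0.197 m (0.196 m expected) and about 7 mm off the crock's axis.
- **Lever and other things:** By eye in the last pictures, the lever is still open, and the bowl, jar and spoon look unmoved.
- **Robot:** It is clear of everything, with the force reading near zero.
- **Disagreement:** Measuring the lying roller's axle tips from the side picture gave 201 mm instead of 190 mm. I used that picture only for the roller's lengthwise centre, and the second grasp worked.

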